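Show every side of a square bottle to the phone for a sale listing

TASK

Photograph the square green bottle for its sale listing: take it by the neck and hold it upright with its middle level with the phone's rear lens and about 15 cm straight in front of it, and show the lens its four sides squarely in turn, keeping still for a second at each - first the front with the large label, then the side to the right of that label (as you look at the label), then the back with the small label, then the remaining side. Next, with the bottle's middle still at the same place, tip the bottle by 30 to 45 degrees so that its underside turns towards the lens, and keep still for a second again. Last, stand it gently upright in the middle of the round cork trivet and let go, and leave the phone and everything else on the plywood where it is.

Things in the scene. Friction and masses are not known exactly. Their poses are not given: they have to be found in the camera images.
- bottle: Empty square bottle of green glass, 0.3 to 0.55 kg, starts upright, turned any way. Body 64 x 64 mm, 122 mm high; shoulder to 146 mm; then a round neck 30 mm across with a fast wooden stopper of the same width, to the top at 206 mm: grip it there. Origin: centre of the underside; z up its axis; large label on the -x face, small label on the +x face, -y and +y faces bare.
- bottle_mid (a point): The middle of the bottle: on its axis, 90 mm above the underside; axes as the bottle's.
- bottle_front (a point): Point on the front face, 32 mm from the axis towards the bottle's -x, 90 mm above the underside. The front carries the large paper label, 52 x 92 mm, and a paper seal strip from the middle of the stopper's top down the neck to the shoulder.
- bottle_right (a point): Point on the bare side that is to the right of the large label as you look at that label: 32 mm from the axis towards the bottle's -y, 90 mm above the underside.
- bottle_back (a point): Point on the back face, with the small paper label (34 x 34 mm): 32 mm from the axis towards the bottle's +x, 90 mm above the underside.
- bottle_left (a point): Point on the other bare side, 32 mm from the axis towards the bottle's +y, 90 mm above the underside.
- phone: Black phone (73 x 150 x 8.5 mm) upright on an aluminium desk stand with a round foot 92 mm across, loose, 0.6 kg; top at 201 mm. Origin: centre of the foot's underside, z up. The screen faces the phone's +x; the rear camera looks level along its -x, roughly towards the robot. A flat sheet of white card lies before it.
- lens (a point): The main rear lens, the large round one in the camera block in the upper corner of the phone's back, 178 mm above the sheet; axes as the phone's: it looks along -x, y is sideways, z up.
- trivet: Round cork trivet, 150 mm across and 8 mm thick, fixed to the sheet. Origin: centre of its underside.
- shaker: Bystander: stainless cocktail shaker with closed cap, standing, 200 mm high, 85 mm across at its widest (at 125 to 131 mm height), foot 62 mm, cap 45 mm across from 160 mm up. Origin: centre of its underside.
- funnel: Bystander: red plastic funnel standing mouth down, 100 mm across at the rim with a small flat loop to 64 mm, spout pointing up, 120 mm high. Origin: centre of its underside.
- teapot_lid: Bystander: white ceramic teapot lid lying right way up, 90 mm across, 42 mm high with its knob. Origin: centre of its underside.
- wine1: Bystander: empty round wine bottle, 74 mm across and 297 mm long, lying in a fixed wooden wine rack (224 mm wide along its y, 158 mm deep, 52 mm high), top of the bottle 105 mm over the sheet. Origin: under the axis of its body, 37 mm below it; the neck points along +x.
- wine2: Bystander: the second such bottle in the rack, beside the first.
Mind the look-alikes: they are no part of the job. What is shaped like the phone but blue or orange is not meant.

How it is judged:
By the outcome, as a careful person would: the job done as asked, in the order asked, and still so for the second after the job is handed in, with the robot touching nothing.
It also fails if it takes over 69 s, if anything falls off the work surface, if the arm or the gripper's body presses on something with over 40 N, if the wrist force passes 120 N, or if a joint passes its speed limit or range.

ROBOT

A 6-joint arm with a two-finger parallel gripper is mounted at the origin on the work surface. World frame = base frame: x ahead of the robot, y to its left, z up, the work surface at z = 0. Lengths are in mm, angles in degrees, forces in N, time in s.
With the tool pointing down it reaches from about 350 to 875 mm from the base axis. Payload 4.2 kg.
Tool frame: the origin (TCP) lies midway between the tips of the shut fingers; the grasp point (between the pads) lies 19 mm behind it (hold_point_z is the distance from the TCP to the grasp point, in mm); y points along the fingers, z is the direction in which the jaws open and shut, and the axes are right-handed (so a half turn about y gives the same grasp; the last joint's range is limited). The gripper opens to 87 mm and grips with 3 to 60 N. Pads are 19 mm wide; open, the fingers measure 117 mm over their backs; the gripper's body (75 mm by 190 mm) begins 51 mm behind the grasp point.
Start: joints at [78.358, 22.042, 0.453, 0, -68.411, -14.817], TCP at [278.441, 559.526, 222.55] pointing down, gripper open.
Joint ranges: [-179.83, 179.83], [-69.29, 118.12], [-61.27, 80.66], [-181.25, 117.63], [-171.15, -9.14], [-177.46, 177.46]. Speed limits (degrees/s): [159.86, 159.86, 180, 180, 180, 180].

INTERFACE

Orientations are given as a 3x3 rotation matrix whose columns are the frame's x, y, z axes.
In Python, from bench import state, capture, camera_info, hand_in, recognise, outline_of, tip_of, hold_point_z gives the robot as it stands.
- The arm moves only by the tool drive_tool, never from a script. Its argument "rows" is a list of rows, each an object with "offset": the shift along the tool's x, y, z in mm, a list of three; "roll": the turn about the tool's y in degrees; "jaw": the opening, from -1 (shut) to 1 (fully open), so that 0 is half open. A call has 1 to 5 rows; each row shifts and turns the commanded pose from where the row before left it, along the tool's axes as they then stand; what a row does not reach is not made up. A row lasts 1/10 s, in which the tool goes at most 50 mm and 8.59 degrees, less where a joint would pass 70% of its speed; a pose out of reach is approached as far as the arm can. A call with a gripper value outside its range is refused whole. The fingers move at their own pace and stop on an object; "squeeze" is the grip in N (left out, the last holds). Time passes only in rows, so rows that do not move let the fingers close. It gives the time, the measured TCP pose, the force and the opening at its end, in the units of the state.
- state(): the state, without advancing time (a new reading comes with each control period).
- capture(name): name is "scene" or "top" or "wrist"; returns (picture, depth): 384x512x3 uint8, red, green, blue; 384x512 float32, mm along the optical axis (not along the pixel's ray), 0 where there is no reading.
- camera_info(name): a dict with "fx", "fy", "cx", "cy" (pixels), "cam_to_world" (4x4, takes a point from camera to world coordinates); the wrist camera has in their place "hand_eye" (4x4, takes a point from camera to tool coordinates, whose origin is the TCP and whose axes are the tool frame's). Camera axes: x right, y down, z forward; pixel columns grow to the right and rows downward; lengths in mm; the calibration is good to about 2 mm. A picture is of the moment at which its call begins: read the wrist's pose just before it. camera_info takes no time and is no camera call.
- hand_in(): hands the job in, once; it reports no verdict.
Trained networks look in the newest picture that a camera, given by its name, has taken for a name from the list of things; names that differ only in an ending like _2 or _b are one class to them, and where a whole thing is asked for, a point or a joint stands for the part that bears it (a point fixed in the world has none). Each returns a list of dicts, best first, with "score" (0 to 1); they miss things now and then, are a little off and sometimes report something else, mostly with a low value. They report only what shows in the picture. A call takes as long as a camera call. They do not tell look-alikes from the thing itself.
- recognise(camera, name): "centre" ([column, row] in pixels, amid what is visible of it).
- outline_of(camera, name): "region" (384x512 bool, what is visible of it) and "centre" ([column, row] in pixels, amid what is visible of it).
- tip_of(camera, name): "centre" ([column, row] in pixels: a listed point, or the origin of a listed thing).
The state is a dict: "clock": time; "joint_pos": joint angles; "dq": joint speeds; "joint_torque": joint torques, N m; "ee_pos": TCP position; "ee_rot": TCP orientation; "ft_force": force on the tool from outside, world axes, zero at the start; "wrist_torque": the same for the moment, N m; "grip_width": finger opening in mm.
Only numpy, scipy, OpenCV 4.12 (cv2) and the standard library are available. Lean on these libraries where they do the work, as an engineer would, in place of code of your own. Each camera call takes 0.05 s, during which the arm holds its last target. There are 200 camera calls.

## Working session

There is one attempt and no reset: what is moved stays moved. The work goes in short steps, Python scripts to look and compute and a tool call to move; the robot and the scene stay as the last step left them, time stands still between calls to the robot, and variables do not carry over. Pictures are saved under pics/ and viewed, about 8 in all and at most 12, crops included, and the job is handed in when it is done.

Besides the shell and the picture viewer there is one more tool, called after "Request:" as name(argument=value, ...), one argument or row to a line, values as JSON. drive_tool: Moves the arm, as the interface text tells. Its arguments: {"type":"object","properties":{"rows":{"type":"array"},"squeeze":{"type":"number"}},"required":["rows"]}

```bash
ls; mkdir -p pics
python3 - <<'E'
from bench import *
import cv2,numpy as np
print({k:np.round(v,3).tolist() for k,v in state().items()}, hold_point_z)
for c in ["scene","top"]:
    p,d=capture(c); cv2.imwrite(f"pics/{c}0.png",cv2.resize(p[:,:,::-1],(800,600),interpolation=cv2.INTER_CUBIC)); np.savez(f"{c}0.npz",p=p,d=d)
    i=camera_info(c); print(c,i["fx"],i["cx"],i["cy"],np.round(i["cam_to_world"],3).tolist())
    for n in ["bottle","phone","lens","trivet"]:
        print(n,[(np.round(r["centre"]).tolist(),round(r["score"],2)) for r in tip_of(c,n)])
print(np.round(camera_info("wrist")["hand_eye"],2).tolist())
E
```

```text
pics
{'clock': 0.0, 'joint_pos': [78.357, 22.092, 0.38, -0.031, -68.411, -14.816], 'dq': [0.021, -0.033, -0.025, 0.003, -0.012, 0.04], 'joint_torque': [-0.001, -39.066, 18.741, 4.22, 0.011, -0.0], 'ee_pos': [278.186, 559.004, 221.449], 'ee_rot': [[-0.895, -0.001, -0.446], [0.446, -0.002, -0.895], [-0.0, -1.0, 0.002]], 'ft_force': [-0.631, -0.46, 0.103], 'wrist_torque': [-0.024, 0.035, 0.032], 'grip_width': 87.009} 18.700000000000003
scene 384.50932253232884 253.39361012553294 188.00650593153574 [[-0.788, 0.482, -0.382, 1054.425], [0.615, 0.617, -0.491, 458.6], [-0.001, -0.622, -0.783, 1026.575], [0.0, 0.0, 0.0, 1.0]]
bottle [([245.0, 151.0], 0.83)]
phone [([238.0, 274.0], 0.63), ([220.0, 240.0], 0.61), ([282.0, 300.0], 0.58), ([183.0, 224.0], 0.58)]
lens [([172.0, 182.0], 0.87), ([213.0, 210.0], 0.8), ([288.0, 268.0], 0.77), ([244.0, 241.0], 0.64)]
trivet [([391.0, 307.0], 0.66), ([248.0, 243.0], 0.51)]
top 359.94211511218765 258.1875492288998 195.35045318733867 [[-0.008, -0.998, 0.058, 535.994], [-1.0, 0.008, 0.01, -112.114], [-0.01, -0.058, -0.998, 1271.672], [0.0, 0.0, 0.0, 1.0]]
bottle [([328.0, 230.0], 0.95), ([324.0, 226.0], 0.47), ([415.0, 230.0], 0.24)]
phone [([254.0, 152.0], 0.95), ([289.0, 138.0], 0.73), ([216.0, 147.0], 0.62), ([180.0, 158.0], 0.6)]
lens [([251.0, 137.0], 0.97), ([298.0, 128.0], 0.86), ([208.0, 142.0], 0.72)]
trivet [([123.0, 221.0], 0.64)]
[[-0.0, 0.96, 0.28, -74.49], [-0.0, -0.28, 0.96, -161.44], [1.0, -0.0, 0.0, 0.64], [0.0, 0.0, 0.0, 1.0]]
```

View pics/scene0.png

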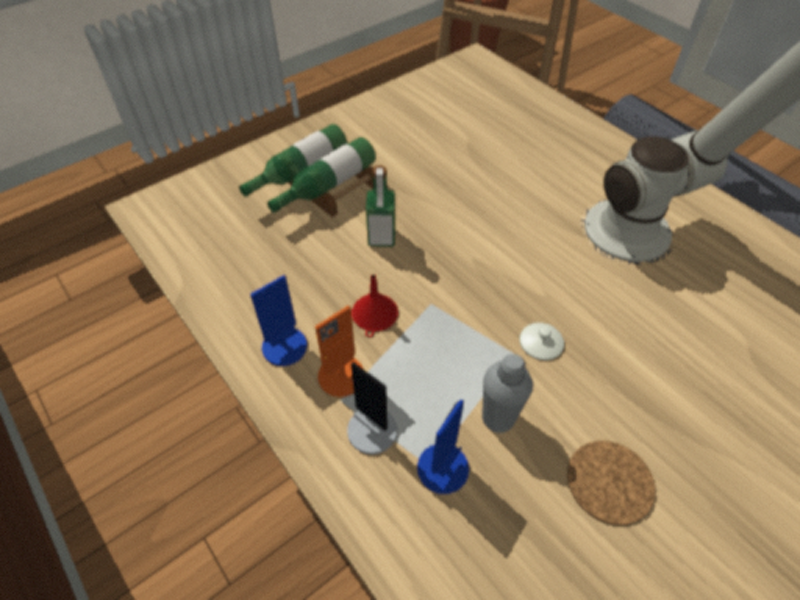

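View pics/top0.png

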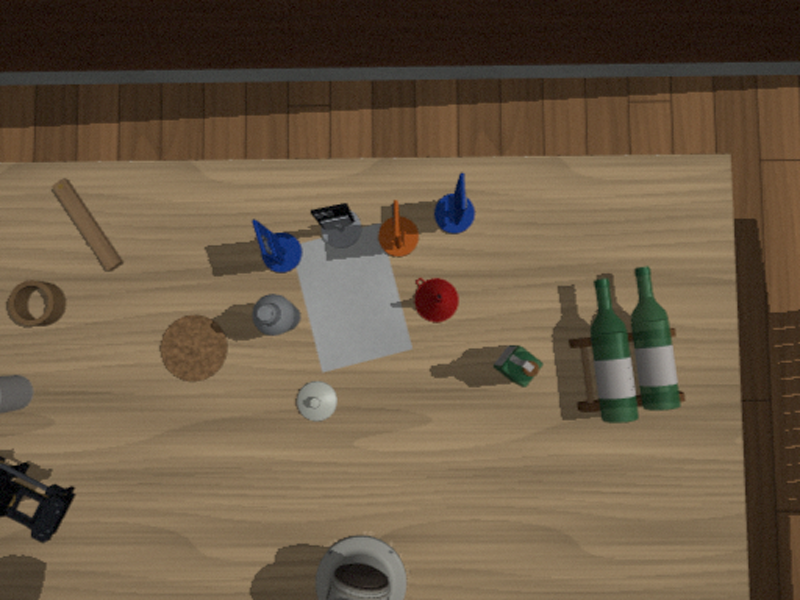

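Scene view: four phone-shaped things – blue (280,320), orange (337,350), black on aluminium (370,405), blue (445,450). Top view: black one at (335,220), with the white card before it, so that one is meant. The green bottle is at (520,365) top, next to the wine rack, with the trivet at (194,348). I'll confirm with a crop and measure.

```bash
cat > h.py <<'E'
from bench import *
import cv2,numpy as np
def w(c,u,v,z=None,d=None):
    """pixel to world, on plane z or at depth d"""
    i=camera_info(c);T=i["cam_to_world"] if "cam_to_world" in i else None
    T=np.array(T if T is not None else wristT(i))
    r=np.array([(u-i["cx"])/i["fx"],(v-i["cy"])/i["fy"],1.])
    rw=T[:3,:3]@r
    s=d if d is not None else (z-T[2,3])/rw[2]
    return T[:3,3]+s*rw
def wristT(i):
    s=state();M=np.eye(4);M[:3,:3]=s["ee_rot"];M[:3,3]=s["ee_pos"];return M@np.array(i["hand_eye"])
def cloud(c,d,T=None):
    i=camera_info(c);T=np.array(i["cam_to_world"]) if T is None else T
    v,u=np.indices(d.shape);P=np.stack([(u-i["cx"])/i["fx"]*d,(v-i["cy"])/i["fy"]*d,d],-1)
    return P@T[:3,:3].T+T[:3,3]
E
python3 - <<'E'
from h import *
z=np.load("top0.npz");p,d=z["p"],z["d"];C=cloud("top",d)
print("lens",w("top",208,142,z=178),"foot px",w("top",216,147,z=0))
# card edges
hsv=cv2.cvtColor(p,cv2.COLOR_RGB2HSV)
m=((hsv[...,1]<40)&(hsv[...,2]>120)&(C[...,2]<12)).astype(np.uint8); 
n,l,s,c=cv2.connectedComponentsWithStats(m);k=1+np.argmax(s[1:,4]);print("card",s[k],l[235:,:].max())
pts=C[l==k][:,:2].astype(np.float32);r=cv2.minAreaRect(pts);print(r,cv2.boxPoints(r).round().tolist())
# phone region points
for nm,(u0,u1,v0,v1) in dict(phone=(195,240,125,162),bottle=(310,352,212,252)).items():
    q=C[v0:v1,u0:u1].reshape(-1,3);col=p[v0:v1,u0:u1].reshape(-1,3)
    for a,b in ((20,110),(115,150),(150,185),(185,215)):
        s_=(q[:,2]>a)&(q[:,2]<b); 
        if s_.sum()>4:
            r=cv2.minAreaRect(q[s_][:,:2].astype(np.float32));print(nm,a,b,s_.sum(),np.round(q[s_].mean(0)),np.round(r[0]),np.round(r[1]),round(r[2],1))
# trivet
m=(((hsv[...,1]>90)&(hsv[...,2]<150))&(C[...,2]<20)).astype(np.uint8)[190:250,95:150]
q=C[190:250,95:150][m>0];print("trivet",m.sum(),w("top",123,221,z=8))
(u,v),rr=cv2.minEnclosingCircle(np.argwhere(m>0).astype(np.float32)[:,::-1]);print(u+95,v+190,rr,w("top",194/800*512,348/600*384,z=8))
a=cv2.resize(p[118:170,190:246,::-1],None,fx=7,fy=7,interpolation=cv2.INTER_CUBIC);b=cv2.resize(p[206:258,306:362,::-1],None,fx=7,fy=7,interpolation=cv2.INTER_CUBIC)
cv2.imwrite("pics/crop1.png",np.hstack([a,b]))
E
```

```text
lens [764.702807    51.50945363 178.        ] foot px [783.60227916  49.52766424   0.        ]
card [ 189  152   75   86 4160] 20
((630.5607299804688, 20.199508666992188), (297.861083984375, 211.09628295898438), 14.5020170211792) [[460.0, 85.0], [513.0, -119.0], [801.0, -45.0], [748.0, 160.0]]
phone 20 110 92 [780.  38.  77.] [781.  39.] [ 9. 72.] 12.9
phone 115 150 83 [782.  39. 131.] [782.  39.] [ 8. 71.] 12.8
phone 150 185 50 [783.  36. 169.] [782.  40.] [ 5. 71.] 12.9
phone 185 215 107 [785.  42. 197.] [785.  41.] [14. 71.] 12.0
bottle 20 110 106 [ 486. -316.   67.] [ 477. -318.] [82. 39.] 2.9
bottle 115 150 283 [ 478. -334.  129.] [ 477. -341.] [64. 64.] 51.1
bottle 150 185 24 [ 480. -330.  166.] [ 480. -332.] [13. 29.] 72.6
bottle 185 215 94 [ 477. -339.  204.] [ 477. -340.] [28. 27.] 89.2
trivet 2158 [522.61170829 376.15721324   8.        ]
122.5 219.0 39.28432083129883 [516.54885323 371.98092706   8.        ]
```

View pics/crop1.png

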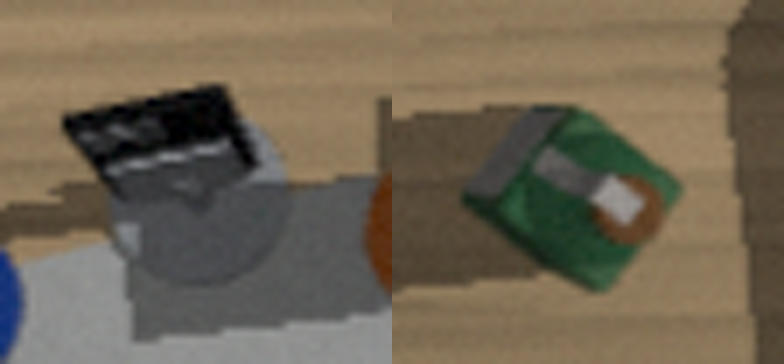

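The crop confirms the black phone on the aluminium stand, with its camera block in the upper-left corner at crop (110,130). On the bottle, the label and seal strip face up-left, a heading of about 51°. First I rise and turn the tool to face the phone.

Request:
drive_tool(
  rows=[
    {"offset": [0,-6,0],"roll": 7.8,"jaw": 1},
    {"offset": [0,-6,0],"roll": 7.8,"jaw": 1},
    {"offset": [0,-6,0],"roll": 7.8,"jaw": 1},
    {"offset": [0,-6,0],"roll": 7.8,"jaw": 1},
    {"offset": [0,-6,0],"roll": 7.8,"jaw": 1},
  ],
)

```text
clock: 1.0
ee_pos: [278.4, 559.5, 252.8]
ee_rot: [[-0.41, -0.0, -0.912], [0.912, 0.0, -0.41], [0.0, -1.0, 0.0]]
ft_force: [-0.2, 0.4, -0.5]
grip_width: 87.4
```

Request:
drive_tool(
  rows=[
    {"offset": [0,-6,0],"roll": 7.8,"jaw": 1},
    {"offset": [0,-6,0],"roll": 7.8,"jaw": 1},
    {"offset": [0,-6,0],"roll": 7.8,"jaw": 1},
    {"offset": [0,-6,0],"roll": 7.8,"jaw": 1},
    {"offset": [0,-6,0],"roll": 7.8,"jaw": 1},
  ],
)

```text
clock: 1.5
ee_pos: [278.4, 559.5, 282.8]
ee_rot: [[0.255, -0.0, -0.967], [0.967, 0.0, 0.255], [0.0, -1.0, 0.0]]
ft_force: [-0.5, -0.4, 0.3]
grip_width: 87.2
```

Request:
drive_tool(
  rows=[
    {"offset": [0,-6,0],"roll": 7.8,"jaw": 1},
    {"offset": [0,-6,0],"roll": 7.8,"jaw": 1},
    {"offset": [0,-6,0],"roll": 7.8,"jaw": 1},
    {"offset": [0,-6,0],"roll": 7.8,"jaw": 1},
    {"offset": [0,-6,0],"roll": 7.8,"jaw": 1},
  ],
)

```text
clock: 2.0
ee_pos: [278.4, 559.5, 312.8]
ee_rot: [[0.807, -0.0, -0.591], [0.591, 0.0, 0.807], [-0.0, -1.0, 0.0]]
ft_force: [0.2, -0.5, -0.1]
grip_width: 87.1
```

Request:
drive_tool(
  rows=[
    {"offset": [0,-6,0],"roll": 7.8,"jaw": 1},
    {"offset": [0,-6,0],"roll": 7.8,"jaw": 1},
    {"offset": [0,-6,0],"roll": 7.8,"jaw": 1},
  ],
)

```text
clock: 2.3
ee_pos: [278.4, 559.5, 330.8]
ee_rot: [[0.975, -0.0, -0.222], [0.222, 0.0, 0.975], [-0.0, -1.0, 0.0]]
ft_force: [-0.3, 1.3, 0.2]
grip_width: 87.4
```

Request:
drive_tool(
  rows=[
    {"offset": [11.6,0,-38],"roll": 0,"jaw": 1},
    {"offset": [11.6,0,-38],"roll": 0,"jaw": 1},
    {"offset": [11.6,0,-38],"roll": 0,"jaw": 1},
    {"offset": [11.6,0,-38],"roll": 0,"jaw": 1},
    {"offset": [11.6,0,-38],"roll": 0,"jaw": 1},
  ],
)

```text
clock: 2.8
ee_pos: [378.6, 386.2, 330.8]
ee_rot: [[0.974, 0.0, -0.228], [0.228, 0.0, 0.974], [0.0, -1.0, 0.0]]
ft_force: [0.6, -0.8, -0.8]
grip_width: 87.0
```

Request:
drive_tool(
  rows=[
    {"offset": [11.6,0,-38],"roll": 0,"jaw": 1},
    {"offset": [11.6,0,-38],"roll": 0,"jaw": 1},
    {"offset": [11.6,0,-38],"roll": 0,"jaw": 1},
    {"offset": [11.6,0,-38],"roll": 0,"jaw": 1},
    {"offset": [11.6,0,-38],"roll": 0,"jaw": 1},
  ],
)

```text
clock: 3.3
ee_pos: [478.3, 214.4, 330.9]
ee_rot: [[0.974, 0.001, -0.228], [0.228, 0.001, 0.974], [0.001, -1.0, 0.0]]
ft_force: [0.9, 0.3, 0.6]
grip_width: 86.8
```

Request:
drive_tool(
  rows=[
    {"offset": [11.6,0,-38],"roll": 0,"jaw": 1},
    {"offset": [11.6,0,-38],"roll": 0,"jaw": 1},
    {"offset": [11.6,0,-38],"roll": 0,"jaw": 1},
    {"offset": [11.6,0,-38],"roll": 0,"jaw": 1},
    {"offset": [11.6,0,-38],"roll": 0,"jaw": 1},
  ],
)

```text
clock: 3.8
ee_pos: [578.1, 42.5, 330.8]
ee_rot: [[0.974, 0.001, -0.227], [0.227, 0.0, 0.974], [0.001, -1.0, 0.0]]
ft_force: [0.5, 0.5, 0.1]
grip_width: 87.4
```

Run:
```python
from h import *
s=state();print(s["clock"],np.round(s["ee_pos"],1),np.round(s["joint_pos"],1))
T=wristT(camera_info("wrist"))
p,d=capture("wrist");np.savez("w1.npz",p=p,d=d,T=T)
C=cloud("wrist",d,T)
for r in tip_of("wrist","lens"):
    u,v=np.round(r["centre"]).astype(int);print("lens",u,v,r["score"],C[v,u].round(1),p[v,u])
cv2.imwrite("pics/w1.png",p[:,:,::-1])
i=camera_info("wrist");print(i["fx"],i["cx"],i["cy"])
# phone back plane
x0=np.array([782,39.]);q=C.reshape(-1,3)
m=(q[:,2]>90)&(q[:,2]<170)&(np.hypot(*(q[:,:2]-x0).T)<60);q=q[m]
l=cv2.fitLine(q[:,:2].astype(np.float32),cv2.DIST_HUBER,0,.01,.01).ravel();print("phone",m.sum(),l,q.min(0),q.max(0))
```

```text
3.8 [578.1  42.5 330.8] [ 20.2  14.5   4.9  -0.  -80.4 -97.1]
lens 324 308 0.95 [707.3 160.7 190.5] [ 78  89 112]
lens 227 330 0.61 [553.   30.1 434.6] [23 23 22]
286.6303049409125 254.78482653646387 196.1605712542982
phone 1558 [ 2.2739375e-01 -9.7380292e-01  7.8154980e+02  3.2501965e+01] [770.64643028   5.3869879   90.04597703] [790.92238668  76.98366546 169.97987957]
```

View pics/w1.png

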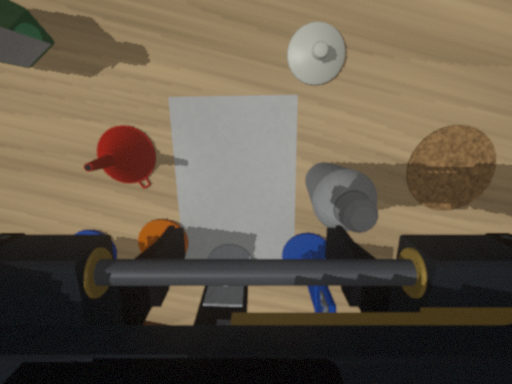

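The wrist view shows the card, the shaker at (340,195), the funnel at (125,155), the trivet at (450,165) and the phone at (228,290), mostly hidden by the gripper. It fixes the phone's heading (13.1°) but not the lens, so I'll check the lens in a contrast-stretched top crop with a projected grid.

Run:
```python
from h import *
z=np.load("top0.npz");p=z["p"]
i=camera_info("top");T=np.linalg.inv(np.array(i["cam_to_world"]))
c=np.array([782,39.]);n=np.array([.974,.227]);t=np.array([-.227,.974])
def px(tt,zz):
    q=np.r_[c-n*5+t*tt,zz,1];k=T@q;return i["fx"]*k[0]/k[2]+i["cx"],i["fy"]*k[1]/k[2]+i["cy"]
u0,v0,S=196,124,20
a=p[v0:v0+26,u0:u0+38,::-1].astype(float);a=np.clip(a*2.2,0,255).astype(np.uint8)
a=cv2.resize(a,None,fx=S,fy=S,interpolation=cv2.INTER_NEAREST)
for tt,zz in [(-36,201),(36,201),(36,60),(-36,60),(18,178),(0,178),(12,178)]:
    u,v=px(tt,zz);print(tt,zz,round(u,1),round(v,1));cv2.circle(a,(int((u-u0+.5)*S),int((v-v0+.5)*S)),4,(0,0,255),1)
cv2.imwrite("pics/crop2.png",a)
```

```text
-36 201 223.0 133.5
36 201 199.8 139.1
36 60 206.9 148.0
-36 60 227.5 143.0
18 178 206.7 139.3
0 178 212.4 138.0
12 178 208.6 138.9
```

View pics/crop2.png

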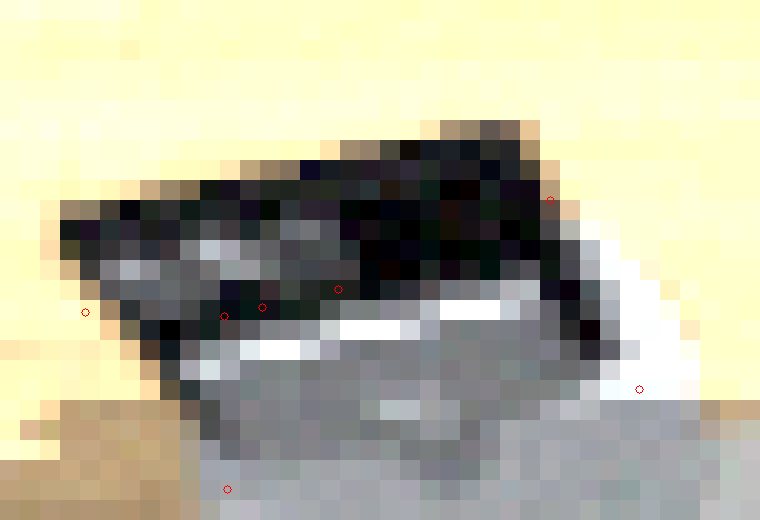

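The camera block is at crop (90–360, 220–310), but the lens itself is unclear. The orange look-alike shows the same back more openly in the scene view, so I'll take the lens offset from it.

Run:
```python
from h import *
z=np.load("scene0.npz");p,d=z["p"],z["d"];C=cloud("scene",d)
hsv=cv2.cvtColor(p,cv2.COLOR_RGB2HSV)
win=np.zeros(d.shape,bool);win[190:255,195:235]=1
m=win&(C[...,2]>95)&(C[...,2]<196)&(C[...,0]>600)&(C[...,0]<1000)&((hsv[...,0]<20)|(p.max(2)<90))
q=C[m];r=cv2.minAreaRect(q[:,:2].astype(np.float32));l=cv2.fitLine(q[:,:2].astype(np.float32),cv2.DIST_HUBER,0,.01,.01).ravel();print(m.sum(),r,l,C[210,213],C[211,211])
t=(q[:,:2]-l[2:])@l[:2];print("lateral extent",np.percentile(t,[1,99]),"lens",(C[210,213,:2]-l[2:])@l[:2],"dir",l[:2])
a=cv2.resize(p[190:240,195:240,::-1],None,fx=12,fy=12,interpolation=cv2.INTER_CUBIC);cv2.imwrite("pics/crop3.png",a)
```

```text
653 ((791.7344970703125, -35.923187255859375), (143.1760711669922, 66.31864929199219), 64.44566345214844) [ 2.4439791e-01  9.6967500e-01  7.8237286e+02 -3.2738174e+01] [773.73669441 -79.39566247 180.20631681] [781.31836621 -77.0358406  184.84012947]
lateral extent [-62.57798822  74.15010788] lens -47.353261643500126 dir [0.24439791 0.969675  ]
```

View pics/crop3.png

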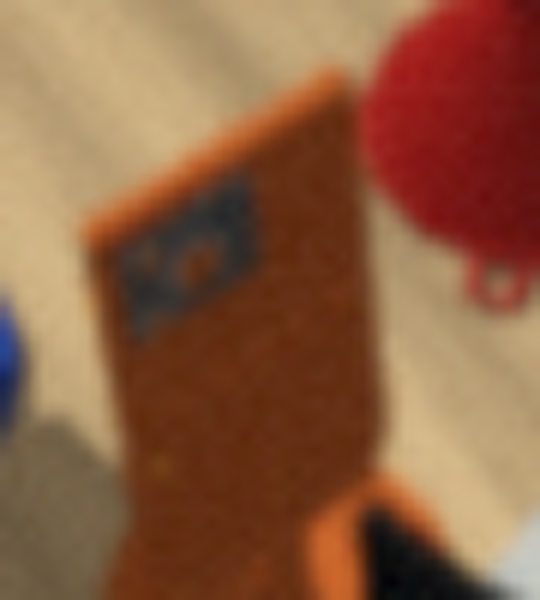

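The look-alike shows the large lens about 9–10 mm left of centre. With the phone pose that puts the lens at about (775,48,178), so the bottle's middle goes to (629,14,178). Now to the bottle: turn, then move above it.

Request:
drive_tool(
  rows=[
    {"offset": [0,0,0],"roll": 7.1,"jaw": 1},
    {"offset": [0,0,0],"roll": 7.1,"jaw": 1},
    {"offset": [0,0,0],"roll": 7.1,"jaw": 1},
    {"offset": [0,0,0],"roll": 7.1,"jaw": 1},
  ],
)

```text
clock: 4.3
ee_pos: [577.2, 44.5, 330.7]
ee_rot: [[0.964, 0.0, 0.268], [-0.268, 0.0, 0.964], [0.0, -1.0, 0.0]]
ft_force: [0.4, 0.3, -0.5]
grip_width: 87.2
```

Request:
drive_tool(
  rows=[
    {"offset": [0,0,0],"roll": 7.1,"jaw": 1},
    {"offset": [0,0,0],"roll": 7.1,"jaw": 1},
    {"offset": [0,0,0],"roll": 7.1,"jaw": 1},
    {"offset": [0,0,0],"roll": 7.1,"jaw": 1},
  ],
)

```text
clock: 4.7
ee_pos: [577.1, 44.6, 330.7]
ee_rot: [[0.72, 0.0, 0.694], [-0.694, 0.0, 0.72], [-0.0, -1.0, 0.0]]
ft_force: [-0.7, -0.5, -0.6]
grip_width: 87.1
```

Request:
drive_tool(
  rows=[
    {"offset": [19.3,0,-34.5],"roll": 0,"jaw": 1},
    {"offset": [19.3,0,-34.5],"roll": 0,"jaw": 1},
    {"offset": [19.3,0,-34.5],"roll": 0,"jaw": 1},
    {"offset": [19.3,0,-34.5],"roll": 0,"jaw": 1},
    {"offset": [19.3,0,-34.5],"roll": 0,"jaw": 1},
  ],
)

```text
clock: 5.2
ee_pos: [527.5, -148.1, 330.9]
ee_rot: [[0.724, 0.001, 0.69], [-0.69, 0.0, 0.724], [0.0, -1.0, 0.001]]
ft_force: [1.6, 0.2, 0.9]
grip_width: 87.0
```

Request:
drive_tool(
  rows=[
    {"offset": [19.3,0,-34.5],"roll": 0,"jaw": 1},
    {"offset": [19.3,0,-34.5],"roll": 0,"jaw": 1},
    {"offset": [19.3,0,-34.5],"roll": 0,"jaw": 1},
    {"offset": [19.3,0,-34.5],"roll": 0,"jaw": 1},
    {"offset": [19.3,0,-34.5],"roll": 0,"jaw": 1},
  ],
)

```text
clock: 5.7
ee_pos: [478.5, -339.6, 330.9]
ee_rot: [[0.724, 0.001, 0.69], [-0.69, -0.0, 0.724], [0.0, -1.0, 0.0]]
ft_force: [1.0, 0.3, 0.1]
grip_width: 87.1
```

Run:
```python
from h import *
s=state();print(s["clock"],np.round(s["ee_pos"],1),np.round(s["joint_pos"],1))
R=s["ee_rot"];R=np.array(R)
print("heading",np.degrees(np.arctan2(R[1,0],R[0,0])))
e=np.array([477.3,-340.3,160])-s["ee_pos"];print("tool delta",R.T@e)
T=wristT(camera_info("wrist"));p,d=capture("wrist");np.savez("w2.npz",p=p,d=d,T=T);C=cloud("wrist",d,T)
q=C.reshape(-1,3);m=(np.hypot(q[:,0]-477,q[:,1]+340)<70)
for a,b in ((100,124),(190,215)):
    k=m&(q[:,2]>a)&(q[:,2]<b)
    if k.sum()>5: print(a,b,k.sum(),q[k].mean(0),cv2.minAreaRect(q[k][:,:2].astype(np.float32)))
```

```text
5.7 [ 478.5 -339.6  330.9] [ -19.6   15.2    5.9   -0.   -80.6 -114. ]
heading -43.61275045503293
tool delta [ -0.47382713 170.86116574  -1.37123707]
100 124 660 [ 464.95142747 -334.366219    118.79686964] ((473.5520935058594, -341.020263671875), (64.82290649414062, 63.59202575683594), 51.08680725097656)
190 215 692 [ 472.83563522 -339.8048505   204.77647559] ((473.9791259765625, -340.5229797363281), (30.110193252563477, 29.153034210205078), 53.247032165527344)
```

Request:
drive_tool(
  rows=[
    {"offset": [-1.7,35,-2.5],"roll": 0,"jaw": 1},
    {"offset": [0,35,0],"roll": 0,"jaw": 1},
    {"offset": [0,35,0],"roll": 0,"jaw": 1},
    {"offset": [0,35,0],"roll": 0,"jaw": 1},
    {"offset": [0,31,0],"roll": 0,"jaw": 1},
  ],
)

```text
clock: 6.25
ee_pos: [475.7, -338.6, 158.1]
ee_rot: [[0.724, -0.0, 0.69], [-0.69, 0.0, 0.724], [-0.001, -1.0, 0.0]]
ft_force: [-0.2, 0.3, 0.1]
grip_width: 86.8
```

Request:
drive_tool(
  rows=[
    {"offset": [0,0,0],"roll": 0,"jaw": -0.3},
    {"offset": [0,0,0],"roll": 0,"jaw": -0.5},
    {"offset": [0,0,0],"roll": 0,"jaw": -1},
    {"offset": [0,0,0],"roll": 0,"jaw": -1},
    {"offset": [0,0,0],"roll": 0,"jaw": -1},
  ],
  squeeze=40,
)

```text
clock: 6.75
ee_pos: [476.7, -339.7, 161.1]
ee_rot: [[0.724, 0.003, 0.69], [-0.69, -0.001, 0.724], [0.003, -1.0, 0.001]]
ft_force: [-0.3, 0.3, 0.2]
grip_width: 54.7
```

Request:
drive_tool(
  rows=[
    {"offset": [0,0,0],"roll": 0,"jaw": -1},
    {"offset": [0,0,0],"roll": 0,"jaw": -1},
    {"offset": [0,0,0],"roll": 0,"jaw": -1},
  ],
  squeeze=40,
)

```text
clock: 7.05
ee_pos: [475.9, -339.5, 159.7]
ee_rot: [[0.723, 0.0, 0.69], [-0.69, -0.0, 0.723], [0.0, -1.0, -0.0]]
ft_force: [-0.0, -0.5, 0.5]
grip_width: 30.6
```

Request:
drive_tool(
  rows=[
    {"offset": [0,-15,0],"roll": 0,"jaw": -1},
    {"offset": [0,-35,0],"roll": 0,"jaw": -1},
    {"offset": [0,-40,0],"roll": 0,"jaw": -1},
    {"offset": [0,-40,0],"roll": 0,"jaw": -1},
    {"offset": [0,-40,0],"roll": 0,"jaw": -1},
  ],
  squeeze=45,
)

```text
clock: 7.55
ee_pos: [475.3, -338.9, 329.6]
ee_rot: [[0.723, -0.002, 0.69], [-0.69, 0.002, 0.723], [-0.003, -1.0, -0.0]]
ft_force: [0.6, -0.2, -3.2]
grip_width: 29.3
```

Request:
drive_tool(
  rows=[
    {"offset": [-5.1,0,14.1],"roll": 0,"jaw": -1},
    {"offset": [-11,0,30],"roll": 0,"jaw": -1},
    {"offset": [-11,0,30],"roll": 0,"jaw": -1},
    {"offset": [-11,0,30],"roll": 0,"jaw": -1},
    {"offset": [-11,0,30],"roll": 0,"jaw": -1},
  ],
)

```text
clock: 8.05
ee_pos: [532.6, -206.6, 327.1]
ee_rot: [[0.723, -0.004, 0.691], [-0.691, 0.002, 0.723], [-0.004, -1.0, -0.001]]
ft_force: [0.2, -0.1, -3.5]
grip_width: 29.4
```

Request:
drive_tool(
  rows=[
    {"offset": [-11,0,30],"roll": 0,"jaw": -1},
    {"offset": [-11,0,30],"roll": 0,"jaw": -1},
    {"offset": [-11,0,30],"roll": 0,"jaw": -1},
    {"offset": [-11,0,30],"roll": 0,"jaw": -1},
    {"offset": [-11,0,30],"roll": 0,"jaw": -1},
  ],
)

```text
clock: 8.55
ee_pos: [596.2, -60.1, 327.1]
ee_rot: [[0.723, -0.004, 0.69], [-0.69, 0.001, 0.723], [-0.004, -1.0, -0.002]]
ft_force: [0.1, -0.2, -3.9]
grip_width: 29.2
```

Request:
drive_tool(
  rows=[
    {"offset": [-11,0,30],"roll": 0,"jaw": -1},
    {"offset": [-11,0,30],"roll": 0,"jaw": -1},
    {"offset": [-7,0,18],"roll": 0,"jaw": -1},
  ],
)

```text
clock: 8.85
ee_pos: [629.5, 17.0, 326.7]
ee_rot: [[0.724, -0.004, 0.689], [-0.689, 0.0, 0.725], [-0.004, -1.0, -0.003]]
ft_force: [0.3, 0.6, -3.4]
grip_width: 29.5
```

Run:
```python
from h import *
s=state();print(s["clock"],np.round(s["ee_pos"],1),np.round(s["joint_pos"],1),s["grip_width"],s["ft_force"])
R=np.array(s["ee_rot"]);print(R.T@(np.array([629,14,248])-s["ee_pos"]),"heading",np.degrees(np.arctan2(R[1,0],R[0,0])))
p,d=capture("top");np.savez("top1.npz",p=p,d=d);cv2.imwrite("pics/top1.png",p[90:300,110:390,::-1])
```

```text
8.85 [629.5  17.  326.7] [ 1.620e+01  2.000e+01  1.200e+01 -1.000e-01 -8.230e+01 -1.498e+02] 29.47984757858607 [ 0.30004213  0.62070377 -3.36610452]
[ 1.98179403 78.69184315 -2.31701353] heading -43.57244578527874
```

Request:
drive_tool(
  rows=[
    {"offset": [2,2,-2.3],"roll": -8.04,"jaw": -1},
    {"offset": [0,2,0],"roll": -8.04,"jaw": -1},
    {"offset": [0,2,0],"roll": -8.04,"jaw": -1},
    {"offset": [0,2,0],"roll": -8.04,"jaw": -1},
    {"offset": [0,2,0],"roll": -8.04,"jaw": -1},
  ],
)

```text
clock: 9.4
ee_pos: [628.7, 11.1, 317.9]
ee_rot: [[0.998, -0.003, 0.055], [-0.055, -0.0, 0.998], [-0.003, -1.0, -0.0]]
ft_force: [0.9, 0.6, -4.1]
grip_width: 29.2
```

Request:
drive_tool(
  rows=[
    {"offset": [0,2,0],"roll": -8.04,"jaw": -1},
    {"offset": [0,2,0],"roll": -8.04,"jaw": -1},
    {"offset": [0,2,0],"roll": -8.04,"jaw": -1},
    {"offset": [0,2,0],"roll": -8.04,"jaw": -1},
    {"offset": [0,2,0],"roll": -8.04,"jaw": -1},
  ],
)

```text
clock: 9.9
ee_pos: [628.7, 11.1, 307.9]
ee_rot: [[0.798, -0.003, -0.602], [0.602, -0.0, 0.798], [-0.003, -1.0, 0.002]]
ft_force: [0.1, -0.6, -4.5]
grip_width: 29.6
```

Request:
drive_tool(
  rows=[
    {"offset": [0,2,0],"roll": -8.04,"jaw": -1},
    {"offset": [0,2,0],"roll": -8.04,"jaw": -1},
    {"offset": [0,2,0],"roll": -8.04,"jaw": -1},
    {"offset": [0,2,0],"roll": -8.04,"jaw": -1},
    {"offset": [0,2,0],"roll": -8.04,"jaw": -1},
  ],
)

```text
clock: 10.4
ee_pos: [628.7, 11.1, 298.0]
ee_rot: [[0.221, -0.003, -0.975], [0.975, -0.0, 0.221], [-0.001, -1.0, 0.003]]
ft_force: [0.3, 0.3, -3.5]
grip_width: 29.6
```

Request:
drive_tool(
  rows=[
    {"offset": [0,2,0],"roll": -8.04,"jaw": -1},
    {"offset": [0,2,0],"roll": -8.04,"jaw": -1},
    {"offset": [0,2,0],"roll": -8.04,"jaw": -1},
    {"offset": [0,2,0],"roll": -8.04,"jaw": -1},
    {"offset": [0,2,0],"roll": -8.04,"jaw": -1},
  ],
)

```text
clock: 10.9
ee_pos: [628.6, 11.1, 288.0]
ee_rot: [[-0.461, -0.003, -0.888], [0.888, -0.0, -0.461], [0.001, -1.0, 0.003]]
ft_force: [-0.2, 0.7, -3.9]
grip_width: 29.4
```

Request:
drive_tool(
  rows=[
    {"offset": [0,2,0],"roll": -8.04,"jaw": -1},
    {"offset": [0,2,0],"roll": -8.04,"jaw": -1},
    {"offset": [0,2,0],"roll": -8.04,"jaw": -1},
    {"offset": [0,2,0],"roll": -8.04,"jaw": -1},
    {"offset": [0,2,0],"roll": -8.04,"jaw": -1},
  ],
)

```text
clock: 11.4
ee_pos: [628.6, 11.1, 278.0]
ee_rot: [[-0.925, -0.003, -0.381], [0.381, -0.0, -0.925], [0.003, -1.0, 0.001]]
ft_force: [1.3, 0.2, -3.7]
grip_width: 29.0
```

Request:
drive_tool(
  rows=[
    {"offset": [0,2,0],"roll": -8.04,"jaw": -1},
    {"offset": [0,2,0],"roll": -8.04,"jaw": -1},
    {"offset": [0,2,0],"roll": -8.04,"jaw": -1},
    {"offset": [0,2,0],"roll": -8.04,"jaw": -1},
    {"offset": [0,2,0],"roll": -8.04,"jaw": -1},
  ],
)

```text
clock: 11.9
ee_pos: [628.6, 11.1, 268.0]
ee_rot: [[-0.952, -0.003, 0.306], [-0.306, -0.0, -0.952], [0.003, -1.0, -0.001]]
ft_force: [-0.4, -0.4, -3.4]
grip_width: 29.2
```

Request:
drive_tool(
  rows=[
    {"offset": [0,2,0],"roll": -8.04,"jaw": -1},
    {"offset": [0,2,0],"roll": -8.04,"jaw": -1},
    {"offset": [0,2,0],"roll": -8.04,"jaw": -1},
    {"offset": [0,2,0],"roll": -8.04,"jaw": -1},
    {"offset": [0,2,0],"roll": -8.04,"jaw": -1},
  ],
)

```text
clock: 12.4
ee_pos: [628.6, 11.1, 258.0]
ee_rot: [[-0.529, -0.003, 0.848], [-0.848, -0.0, -0.529], [0.002, -1.0, -0.003]]
ft_force: [-0.5, -0.1, -4.4]
grip_width: 29.1
```

Request:
drive_tool(
  rows=[
    {"offset": [0,2,0],"roll": -8.04,"jaw": -1},
    {"offset": [0,2,0],"roll": -8.04,"jaw": -1},
    {"offset": [0,2,0],"roll": -8.04,"jaw": -1},
    {"offset": [0,1,0],"roll": -8.04,"jaw": -1},
    {"offset": [0,0,0],"roll": -8.04,"jaw": -1},
  ],
)

```text
clock: 12.9
ee_pos: [628.5, 11.0, 250.9]
ee_rot: [[0.143, -0.003, 0.99], [-0.99, -0.0, 0.143], [-0.0, -1.0, -0.003]]
ft_force: [-0.4, 0.3, -3.6]
grip_width: 29.3
```

```bash
cat > chk.py <<'E'
from h import *
import sys
s=state();R=np.array(s["ee_rot"]);print(round(s["clock"],2),np.round(s["ee_pos"],1),np.round(s["joint_pos"],1),round(s["grip_width"],1),np.round(s["ft_force"],1))
print("tool delta to (629,14,248)",(R.T@(np.array([629,14,248])-s["ee_pos"])).round(1),"heading",np.degrees(np.arctan2(R[1,0],R[0,0])).round(1))
for c in ("scene","top"):
    p,d=capture(c);np.savez(f"{c}_{sys.argv[1]}.npz",p=p,d=d)
    if c=="scene":
        cv2.imwrite(f"pics/{c}_{sys.argv[1]}.png",cv2.resize(p[120:320,120:400,::-1],None,fx=2.8,fy=2.8,interpolation=cv2.INTER_CUBIC))
E
python3 chk.py front
```

```text
12.9 [628.5  11.  250.9] [ 15.7  21.5   3.8  -0.  -72.4 172.5] 29.3 [-0.4  0.3 -3.6]
tool delta to (629,14,248) [-2.9  2.9  1. ] heading -81.8
```

View pics/scene_front.png

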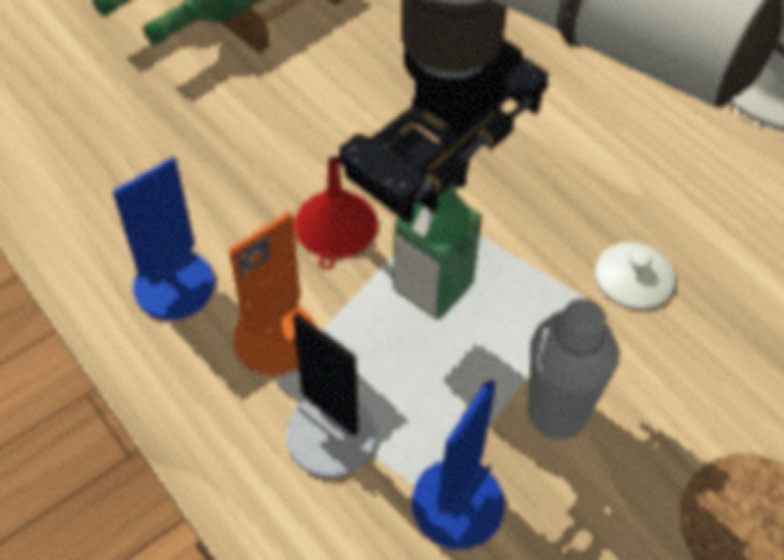

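The picture shows the large label at (415,265) facing the black phone at (330,370), with the bottle upright. I'll check its tilt and heading from the depth.

```bash
cat > fit.py <<'E'
from h import *
import sys
from scipy.spatial.transform import Rotation
z=np.load(f"scene_{sys.argv[1]}.npz");p,d=z["p"],z["d"];C=cloud("scene",d)
c=np.array([float(x) for x in sys.argv[2:5]]);q=C.reshape(-1,3)
k=np.linalg.norm(q-c,axis=1)<85;hs=cv2.cvtColor(p,cv2.COLOR_RGB2HSV).reshape(-1,3)
k&=((hs[:,0]>45)&(hs[:,0]<100)&(hs[:,1]>60))|((hs[:,1]<50)&(q[:,2]>60)&(np.linalg.norm(q-c,axis=1)<55))
q=q[k];rng=np.random.default_rng(0)
for _ in range(3):   # RANSAC planes
    best=None
    for _ in range(400):
        a,b,e=q[rng.choice(len(q),3,False)];n=np.cross(b-a,e-a);L=np.linalg.norm(n)
        if L<50: continue
        n/=L;i=abs((q-a)@n)<2
        if best is None or i.sum()>best.sum(): best=i
    o=q[best];m=o.mean(0);n=np.linalg.svd(o-m)[2][2];n*=np.sign(n@(m-c)+1e-9)
    print(best.sum(),"centroid",m.round(),"normal",n.round(3),"head",np.degrees(np.arctan2(n[1],n[0])).round(1),"elev",np.degrees(np.arcsin(n[2])).round(1),"dist from c",((m-c)@n).round(1),"z",o[:,2].min().round(),o[:,2].max().round())
    q=q[~best]
    if len(q)<60: break
E
python3 fit.py front 629 11 181
```

```text
273 centroid [660.  22. 178.] normal [0.97  0.244 0.011] head 14.1 elev 0.6 dist from c 32.6 z 118.0 224.0
233 centroid [627.  43. 167.] normal [-0.211  0.977  0.006] head 102.2 elev 0.4 dist from c 31.3 z 111.0 219.0
99 centroid [643.  30. 223.] normal [0.45  0.662 0.599] head 55.8 elev 36.8 dist from c 43.9 z 208.0 240.0
```

Front faces the lens: heading 13°, upright, centred. Correct 3 mm, hold, then show the right side and the back.

Request:
drive_tool(
  rows=[
    {"offset": [-2.9,2.9,1],"roll": 0,"jaw": -1},
    {"offset": [0,0,0],"roll": 0,"jaw": -1},
    {"offset": [0,0,0],"roll": 0,"jaw": -1},
    {"offset": [0,0,0],"roll": 0,"jaw": -1},
    {"offset": [0,0,0],"roll": 0,"jaw": -1},
  ],
)

```text
clock: 13.5
ee_pos: [630.1, 14.3, 249.7]
ee_rot: [[0.138, 0.0, 0.99], [-0.99, -0.0, 0.138], [0.0, -1.0, 0.0]]
ft_force: [-0.6, -0.1, -3.1]
grip_width: 29.5
```

Request:
drive_tool(
  rows=[
    {"offset": [0,0,0],"roll": 0,"jaw": -1},
    {"offset": [0,0,0],"roll": 0,"jaw": -1},
    {"offset": [0,0,0],"roll": 0,"jaw": -1},
    {"offset": [0,0,0],"roll": 0,"jaw": -1},
    {"offset": [0,0,0],"roll": 0,"jaw": -1},
  ],
)

```text
clock: 14.0
ee_pos: [630.1, 14.3, 249.7]
ee_rot: [[0.138, 0.0, 0.99], [-0.99, 0.0, 0.138], [-0.0, -1.0, 0.0]]
ft_force: [-0.1, 0.8, -3.8]
grip_width: 29.5
```

Request:
drive_tool(
  rows=[
    {"offset": [0,0,0],"roll": 0,"jaw": -1},
    {"offset": [0,0,0],"roll": 0,"jaw": -1},
    {"offset": [0,0,0],"roll": 0,"jaw": -1},
    {"offset": [0,0,0],"roll": 0,"jaw": -1},
    {"offset": [0,0,0],"roll": 0,"jaw": -1},
  ],
)

```text
clock: 14.5
ee_pos: [630.1, 14.4, 249.7]
ee_rot: [[0.138, 0.0, 0.99], [-0.99, -0.0, 0.138], [0.0, -1.0, 0.0]]
ft_force: [0.0, 0.0, -4.4]
grip_width: 29.6
```

Request:
drive_tool(
  rows=[
    {"offset": [0,0,0],"roll": 7.5,"jaw": -1},
    {"offset": [0,0,0],"roll": 7.5,"jaw": -1},
    {"offset": [0,0,0],"roll": 7.5,"jaw": -1},
    {"offset": [0,0,0],"roll": 7.5,"jaw": -1},
  ],
)

```text
clock: 14.9
ee_pos: [630.1, 14.3, 249.7]
ee_rot: [[-0.381, 0.0, 0.925], [-0.925, -0.0, -0.381], [0.0, -1.0, 0.0]]
ft_force: [0.7, -0.1, -2.7]
grip_width: 29.4
```

Request:
drive_tool(
  rows=[
    {"offset": [0,0,0],"roll": 7.5,"jaw": -1},
    {"offset": [0,0,0],"roll": 7.5,"jaw": -1},
    {"offset": [0,0,0],"roll": 7.5,"jaw": -1},
    {"offset": [0,0,0],"roll": 7.5,"jaw": -1},
  ],
)

```text
clock: 15.3
ee_pos: [630.1, 14.3, 249.7]
ee_rot: [[-0.792, 0.0, 0.611], [-0.611, -0.0, -0.792], [0.0, -1.0, 0.0]]
ft_force: [0.2, -1.2, -4.0]
grip_width: 29.3
```

Request:
drive_tool(
  rows=[
    {"offset": [0,0,0],"roll": 7.5,"jaw": -1},
    {"offset": [0,0,0],"roll": 7.5,"jaw": -1},
    {"offset": [0,0,0],"roll": 7.5,"jaw": -1},
    {"offset": [0,0,0],"roll": 7.5,"jaw": -1},
  ],
)

```text
clock: 15.7
ee_pos: [630.1, 14.4, 249.7]
ee_rot: [[-0.991, -0.0, 0.133], [-0.133, -0.0, -0.991], [0.0, -1.0, 0.0]]
ft_force: [-0.2, 0.5, -4.1]
grip_width: 29.1
```

Request:
drive_tool(
  rows=[
    {"offset": [0,0,0],"roll": 0,"jaw": -1},
    {"offset": [0,0,0],"roll": 0,"jaw": -1},
    {"offset": [0,0,0],"roll": 0,"jaw": -1},
    {"offset": [0,0,0],"roll": 0,"jaw": -1},
    {"offset": [0,0,0],"roll": 0,"jaw": -1},
  ],
)

```text
clock: 16.2
ee_pos: [630.1, 14.4, 249.6]
ee_rot: [[-0.99, -0.0, 0.139], [-0.139, -0.0, -0.99], [0.0, -1.0, 0.0]]
ft_force: [0.6, -0.3, -3.5]
grip_width: 29.4
```

Request:
drive_tool(
  rows=[
    {"offset": [0,0,0],"roll": 0,"jaw": -1},
    {"offset": [0,0,0],"roll": 0,"jaw": -1},
    {"offset": [0,0,0],"roll": 0,"jaw": -1},
    {"offset": [0,0,0],"roll": 0,"jaw": -1},
    {"offset": [0,0,0],"roll": 0,"jaw": -1},
  ],
)

```text
clock: 16.7
ee_pos: [630.1, 14.4, 249.7]
ee_rot: [[-0.99, 0.0, 0.138], [-0.138, 0.0, -0.99], [-0.0, -1.0, -0.0]]
ft_force: [1.0, -0.4, -3.9]
grip_width: 29.6
```

Request:
drive_tool(
  rows=[
    {"offset": [0,0,0],"roll": 0,"jaw": -1},
    {"offset": [0,0,0],"roll": 0,"jaw": -1},
    {"offset": [0,0,0],"roll": 0,"jaw": -1},
    {"offset": [0,0,0],"roll": 0,"jaw": -1},
    {"offset": [0,0,0],"roll": 0,"jaw": -1},
  ],
)

```text
clock: 17.2
ee_pos: [630.1, 14.3, 249.6]
ee_rot: [[-0.99, -0.0, 0.138], [-0.138, 0.0, -0.99], [0.0, -1.0, -0.0]]
ft_force: [-0.4, -0.7, -2.7]
grip_width: 29.5
```

```bash
python3 chk.py right; python3 fit.py right 629 14 178
```

```text
17.2 [630.1  14.3 249.6] [ 16.   21.6   3.7  -0.  -72.1  81.9] 29.5 [-0.4 -0.7 -2.7]
tool delta to (629,14,248) [1.1 1.6 0.2] heading -172.1
391 centroid [660.  25. 162.] normal [0.974 0.228 0.003] head 13.2 elev 0.2 dist from c 33.1 z 104.0 218.0
206 centroid [627.  47. 173.] normal [-0.212  0.977  0.017] head 102.2 elev 1.0 dist from c 32.8 z 109.0 216.0
102 centroid [645.  26. 226.] normal [0.878 0.45  0.161] head 27.1 elev 9.3 dist from c 27.2 z 109.0 261.0
```

Square and steady. Now the back and the left side.

Request:
drive_tool(
  rows=[
    {"offset": [0,0,0],"roll": 7.5,"jaw": -1},
    {"offset": [0,0,0],"roll": 7.5,"jaw": -1},
    {"offset": [0,0,0],"roll": 7.5,"jaw": -1},
    {"offset": [0,0,0],"roll": 7.5,"jaw": -1},
  ],
)

```text
clock: 17.7
ee_pos: [630.1, 14.4, 249.6]
ee_rot: [[-0.925, -0.0, -0.381], [0.381, 0.0, -0.925], [0.0, -1.0, -0.0]]
ft_force: [-0.5, 0.1, -2.6]
grip_width: 29.3
```

Request:
drive_tool(
  rows=[
    {"offset": [0,0,0],"roll": 7.5,"jaw": -1},
    {"offset": [0,0,0],"roll": 7.5,"jaw": -1},
    {"offset": [0,0,0],"roll": 7.5,"jaw": -1},
    {"offset": [0,0,0],"roll": 7.5,"jaw": -1},
  ],
)

```text
clock: 18.1
ee_pos: [630.1, 14.3, 249.7]
ee_rot: [[-0.611, 0.0, -0.792], [0.792, 0.0, -0.611], [-0.0, -1.0, -0.0]]
ft_force: [0.1, 1.0, -4.1]
grip_width: 29.2
```

Request:
drive_tool(
  rows=[
    {"offset": [0,0,0],"roll": 7.5,"jaw": -1},
    {"offset": [0,0,0],"roll": 7.5,"jaw": -1},
    {"offset": [0,0,0],"roll": 7.5,"jaw": -1},
    {"offset": [0,0,0],"roll": 7.5,"jaw": -1},
  ],
)

```text
clock: 18.5
ee_pos: [630.1, 14.4, 249.7]
ee_rot: [[-0.133, -0.0, -0.991], [0.991, -0.0, -0.133], [-0.0, -1.0, 0.0]]
ft_force: [0.1, -0.9, -3.7]
grip_width: 29.2
```

Request:
drive_tool(
  rows=[
    {"offset": [0,0,0],"roll": 0,"jaw": -1},
    {"offset": [0,0,0],"roll": 0,"jaw": -1},
    {"offset": [0,0,0],"roll": 0,"jaw": -1},
    {"offset": [0,0,0],"roll": 0,"jaw": -1},
    {"offset": [0,0,0],"roll": 0,"jaw": -1},
  ],
)

```text
clock: 19.0
ee_pos: [630.1, 14.4, 249.7]
ee_rot: [[-0.139, -0.0, -0.99], [0.99, 0.0, -0.139], [0.0, -1.0, 0.0]]
ft_force: [-0.8, -0.9, -3.5]
grip_width: 29.4
```

Request:
drive_tool(
  rows=[
    {"offset": [0,0,0],"roll": 0,"jaw": -1},
    {"offset": [0,0,0],"roll": 0,"jaw": -1},
    {"offset": [0,0,0],"roll": 0,"jaw": -1},
    {"offset": [0,0,0],"roll": 0,"jaw": -1},
    {"offset": [0,0,0],"roll": 0,"jaw": -1},
  ],
)

```text
clock: 19.5
ee_pos: [630.1, 14.4, 249.6]
ee_rot: [[-0.138, -0.0, -0.99], [0.99, -0.0, -0.138], [-0.0, -1.0, 0.0]]
ft_force: [1.2, 0.9, -3.7]
grip_width: 29.2
```

Request:
drive_tool(
  rows=[
    {"offset": [0,0,0],"roll": 0,"jaw": -1},
    {"offset": [0,0,0],"roll": 0,"jaw": -1},
    {"offset": [0,0,0],"roll": 0,"jaw": -1},
    {"offset": [0,0,0],"roll": 0,"jaw": -1},
    {"offset": [0,0,0],"roll": 0,"jaw": -1},
  ],
)

```text
clock: 20.0
ee_pos: [630.1, 14.3, 249.7]
ee_rot: [[-0.138, 0.0, -0.99], [0.99, -0.0, -0.138], [-0.0, -1.0, -0.0]]
ft_force: [0.6, -0.1, -3.9]
grip_width: 29.4
```

Request:
drive_tool(
  rows=[
    {"offset": [0,0,0],"roll": 7.5,"jaw": -1},
    {"offset": [0,0,0],"roll": 7.5,"jaw": -1},
    {"offset": [0,0,0],"roll": 7.5,"jaw": -1},
    {"offset": [0,0,0],"roll": 7.5,"jaw": -1},
  ],
)

```text
clock: 20.4
ee_pos: [630.1, 14.4, 249.7]
ee_rot: [[0.381, -0.0, -0.925], [0.925, -0.0, 0.381], [-0.0, -1.0, -0.0]]
ft_force: [-0.0, -1.1, -3.3]
grip_width: 29.1
```

Request:
drive_tool(
  rows=[
    {"offset": [0,0,0],"roll": 7.5,"jaw": -1},
    {"offset": [0,0,0],"roll": 7.5,"jaw": -1},
    {"offset": [0,0,0],"roll": 7.5,"jaw": -1},
    {"offset": [0,0,0],"roll": 7.5,"jaw": -1},
  ],
)

```text
clock: 20.8
ee_pos: [630.1, 14.4, 249.6]
ee_rot: [[0.792, -0.0, -0.611], [0.611, 0.0, 0.792], [-0.0, -1.0, 0.0]]
ft_force: [0.1, -0.4, -4.3]
grip_width: 29.4
```

Request:
drive_tool(
  rows=[
    {"offset": [0,0,0],"roll": 7.5,"jaw": -1},
    {"offset": [0,0,0],"roll": 7.5,"jaw": -1},
    {"offset": [0,0,0],"roll": 7.5,"jaw": -1},
    {"offset": [0,0,0],"roll": 7.5,"jaw": -1},
  ],
)

```text
clock: 21.2
ee_pos: [630.1, 14.4, 249.6]
ee_rot: [[0.991, 0.0, -0.133], [0.133, -0.0, 0.991], [0.0, -1.0, -0.0]]
ft_force: [0.2, -0.0, -3.4]
grip_width: 29.3
```

Request:
drive_tool(
  rows=[
    {"offset": [0,0,0],"roll": 0,"jaw": -1},
    {"offset": [0,0,0],"roll": 0,"jaw": -1},
    {"offset": [0,0,0],"roll": 0,"jaw": -1},
    {"offset": [0,0,0],"roll": 0,"jaw": -1},
    {"offset": [0,0,0],"roll": 0,"jaw": -1},
  ],
)

```text
clock: 21.7
ee_pos: [630.1, 14.4, 249.7]
ee_rot: [[0.99, 0.0, -0.139], [0.139, 0.0, 0.99], [0.0, -1.0, 0.0]]
ft_force: [0.1, 0.3, -2.9]
grip_width: 29.1
```

Request:
drive_tool(
  rows=[
    {"offset": [0,0,0],"roll": 0,"jaw": -1},
    {"offset": [0,0,0],"roll": 0,"jaw": -1},
    {"offset": [0,0,0],"roll": 0,"jaw": -1},
    {"offset": [0,0,0],"roll": 0,"jaw": -1},
    {"offset": [0,0,0],"roll": 0,"jaw": -1},
  ],
)

```text
clock: 22.2
ee_pos: [630.1, 14.4, 249.7]
ee_rot: [[0.99, 0.0, -0.138], [0.138, 0.0, 0.99], [0.0, -1.0, 0.0]]
ft_force: [0.2, 0.5, -3.9]
grip_width: 29.5
```

Request:
drive_tool(
  rows=[
    {"offset": [0,0,0],"roll": 0,"jaw": -1},
    {"offset": [0,0,0],"roll": 0,"jaw": -1},
    {"offset": [0,0,0],"roll": 0,"jaw": -1},
    {"offset": [0,0,0],"roll": 0,"jaw": -1},
    {"offset": [0,0,0],"roll": 0,"jaw": -1},
  ],
)

```text
clock: 22.7
ee_pos: [630.1, 14.4, 249.6]
ee_rot: [[0.99, -0.0, -0.138], [0.138, -0.0, 0.99], [-0.0, -1.0, 0.0]]
ft_force: [0.1, 0.8, -3.9]
grip_width: 29.1
```

```bash
python3 chk.py left; python3 fit.py left 629 14 178
```

```text
22.7 [630.1  14.4 249.6] [ 16.   21.6   3.7  -0.  -72.1 -98.1] 29.1 [ 0.1  0.8 -3.9]
tool delta to (629,14,248) [-1.1  1.6 -0.2] heading 7.9
392 centroid [663.  25. 162.] normal [0.974 0.225 0.008] head 13.0 elev 0.5 dist from c 35.2 z 102.0 216.0
185 centroid [628.  47. 178.] normal [-0.218  0.976  0.021] head 102.6 elev 1.2 dist from c 32.5 z 135.0 224.0
106 centroid [648.  29. 225.] normal [0.67  0.579 0.464] head 40.8 elev 27.7 dist from c 43.0 z 205.0 261.0
```

All four sides are shown, square and upright. The tool only turns about its own vertical axis, so I tip the bottle by pivoting the neck between the pads: lower it to the card, then swing the grip back on an arc while the bottom edge stands on the card. First lower it and feel for contact.

Request:
drive_tool(
  rows=[
    {"offset": [0,17,0],"roll": 0,"jaw": -1},
    {"offset": [0,17,0],"roll": 0,"jaw": -1},
    {"offset": [0,17,0],"roll": 0,"jaw": -1},
    {"offset": [0,17,0],"roll": 0,"jaw": -1},
    {"offset": [0,12,0],"roll": 0,"jaw": -1},
  ],
)

```text
clock: 23.3
ee_pos: [629.6, 14.3, 168.4]
ee_rot: [[0.99, -0.002, -0.138], [0.138, -0.0, 0.99], [-0.002, -1.0, 0.0]]
ft_force: [0.1, 0.1, -3.8]
grip_width: 29.2
```

Request:
drive_tool(
  rows=[
    {"offset": [0,4,0],"roll": 0,"jaw": -1},
    {"offset": [0,2,0],"roll": 0,"jaw": -1},
    {"offset": [0,0,0],"roll": 0,"jaw": -1},
  ],
)

```text
clock: 23.6
ee_pos: [630.6, 14.4, 164.2]
ee_rot: [[0.99, 0.001, -0.138], [0.138, -0.0, 0.99], [0.001, -1.0, -0.0]]
ft_force: [-0.1, -0.4, -3.3]
grip_width: 29.1
```

Request:
drive_tool(
  rows=[
    {"offset": [0,2,0],"roll": 0,"jaw": -1},
    {"offset": [0,1,0],"roll": 0,"jaw": -1},
    {"offset": [0,0,0],"roll": 0,"jaw": -1},
  ],
)

```text
clock: 23.9
ee_pos: [630.1, 14.4, 160.9]
ee_rot: [[0.99, 0.0, -0.138], [0.138, 0.0, 0.99], [0.0, -1.0, 0.0]]
ft_force: [-0.6, 0.2, -4.4]
grip_width: 29.3
```

Request:
drive_tool(
  rows=[
    {"offset": [0,1.5,0],"roll": 0,"jaw": -1},
    {"offset": [0,1,0],"roll": 0,"jaw": -1},
    {"offset": [0,0,0],"roll": 0,"jaw": -1},
  ],
  squeeze=20,
)

```text
clock: 24.2
ee_pos: [630.9, 14.3, 159.6]
ee_rot: [[0.99, 0.002, -0.139], [0.139, -0.0, 0.99], [0.002, -1.0, -0.001]]
ft_force: [-0.1, 0.1, 3.1]
grip_width: 29.6
```

Request:
drive_tool(
  rows=[
    {"offset": [-5,0.5,0],"roll": 0,"jaw": -1},
    {"offset": [-5,0,0],"roll": 0,"jaw": -1},
    {"offset": [-5,0,0],"roll": 0,"jaw": -1},
    {"offset": [0,0,0],"roll": 0,"jaw": -1},
  ],
)

```text
clock: 24.6
ee_pos: [618.4, 12.3, 161.1]
ee_rot: [[0.99, 0.01, -0.139], [0.139, 0.0, 0.99], [0.01, -1.0, -0.001]]
ft_force: [2.5, -1.0, 5.9]
grip_width: 29.7
```

```bash
python3 chk.py t1; python3 fit.py t1 620 14 90
```

```text
24.6 [618.4  12.3 161.1] [ 16.2  23.8  -6.1   0.2 -59.5 -98.3] 29.7 [ 2.5 -1.   5.9]
tool delta to (629,14,248) [ 11.7 -86.8   0.1] heading 8.0
342 centroid [658.  24.  75.] normal [0.972 0.224 0.069] head 13.0 elev 4.0 dist from c 38.2 z 17.0 127.0
141 centroid [622.  46.  97.] normal [-0.203  0.979  0.035] head 101.7 elev 2.0 dist from c 31.0 z 60.0 136.0
98 centroid [640.  22. 139.] normal [0.875 0.416 0.248] head 25.4 elev 14.4 dist from c 32.7 z 32.0 173.0
```

The bottle pivots as planned, 4° so far. Continue the arc.

Request:
drive_tool(
  rows=[
    {"offset": [-9.6,-0.5,0],"roll": 0,"jaw": -1},
    {"offset": [-9.6,-0.5,0],"roll": 0,"jaw": -1},
    {"offset": [-9.6,0.5,0],"roll": 0,"jaw": -1},
    {"offset": [-9.6,0.5,0],"roll": 0,"jaw": -1},
  ],
)

```text
clock: 25.1
ee_pos: [580.0, 6.6, 160.8]
ee_rot: [[0.99, 0.009, -0.139], [0.139, -0.0, 0.99], [0.009, -1.0, -0.002]]
ft_force: [2.2, -2.5, 5.0]
grip_width: 29.9
```

Request:
drive_tool(
  rows=[
    {"offset": [-9.5,1.5,0],"roll": 0,"jaw": -1},
    {"offset": [-9.5,1.5,0],"roll": 0,"jaw": -1},
    {"offset": [0,0,0],"roll": 0,"jaw": -1},
  ],
)

```text
clock: 25.4
ee_pos: [559.2, 3.6, 157.4]
ee_rot: [[0.99, 0.005, -0.139], [0.139, -0.001, 0.99], [0.005, -1.0, -0.002]]
ft_force: [0.2, -2.6, 7.0]
grip_width: 29.6
```

```bash
python3 chk.py t2; python3 fit.py t2 600 10 90
```

```text
25.4 [559.2   3.6 157.4] [ 17.1  18.8 -14.6   0.2 -56.4 -99.1] 29.6 [ 0.2 -2.6  7. ]
tool delta to (629,14,248) [ 71.  -90.2   0.5] heading 8.0
447 centroid [633.  16.  85.] normal [0.922 0.102 0.373] head 6.3 elev 21.9 dist from c 29.5 z 27.0 145.0
151 centroid [595.  41.  98.] normal [-0.143  0.989  0.033] head 98.2 elev 1.9 dist from c 32.0 z 60.0 136.0
113 centroid [605.  14. 127.] normal [0.783 0.382 0.491] head 26.0 elev 29.4 dist from c 23.8 z 32.0 173.0
```

Request:
drive_tool(
  rows=[
    {"offset": [-9.2,2.5,0],"roll": 0,"jaw": -1},
    {"offset": [-9.2,2.5,0],"roll": 0,"jaw": -1},
    {"offset": [-8.9,3.4,0],"roll": 0,"jaw": -1},
    {"offset": [-8.9,3.4,0],"roll": 0,"jaw": -1},
  ],
)

```text
clock: 25.9
ee_pos: [523.1, -1.3, 145.4]
ee_rot: [[0.99, 0.004, -0.139], [0.139, -0.001, 0.99], [0.004, -1.0, -0.001]]
ft_force: [-2.3, -1.5, 8.5]
grip_width: 29.1
```

Request:
drive_tool(
  rows=[
    {"offset": [-8.5,4.3,0],"roll": 0,"jaw": -1},
    {"offset": [-8.5,4.3,0],"roll": 0,"jaw": -1},
    {"offset": [0,0,0],"roll": 0,"jaw": -1},
  ],
)

```text
clock: 26.2
ee_pos: [502.9, -4.0, 134.9]
ee_rot: [[0.99, -0.003, -0.138], [0.138, -0.001, 0.99], [-0.004, -1.0, -0.001]]
ft_force: [-5.0, -1.1, 9.2]
grip_width: 29.2
```

Request:
drive_tool(
  rows=[
    {"offset": [0,0,0],"roll": 0,"jaw": -1},
    {"offset": [0,0,0],"roll": 0,"jaw": -1},
    {"offset": [0,0,0],"roll": 0,"jaw": -1},
    {"offset": [0,0,0],"roll": 0,"jaw": -1},
  ],
  squeeze=60,
)

```text
clock: 26.6
ee_pos: [504.0, -3.9, 135.5]
ee_rot: [[0.99, -0.003, -0.138], [0.138, -0.002, 0.99], [-0.003, -1.0, -0.001]]
ft_force: [-5.9, -1.8, 10.4]
grip_width: 28.7
```

Request:
drive_tool(
  rows=[
    {"offset": [0,-5,0],"roll": 0,"jaw": -1},
    {"offset": [0,-10,0],"roll": 0,"jaw": -1},
    {"offset": [0,-15,0],"roll": 0,"jaw": -1},
    {"offset": [0,-15,0],"roll": -2.5,"jaw": -1},
    {"offset": [0,-15,0],"roll": -2.5,"jaw": -1},
  ],
)

```text
clock: 27.1
ee_pos: [504.8, -3.0, 194.3]
ee_rot: [[0.974, -0.002, -0.225], [0.225, -0.0, 0.974], [-0.002, -1.0, 0.0]]
ft_force: [0.6, 0.1, -4.0]
grip_width: 28.5
```

```bash
python3 chk.py t3; python3 fit.py t3 570 10 145
```

```text
27.1 [504.8  -3.  194.3] [ 18.1  11.8 -18.5  -0.  -59.8 -95. ] 28.5 [ 0.6  0.1 -4. ]
tool delta to (629,14,248) [124.7 -54.  -11.4] heading 13.0
561 centroid [604.  21. 146.] normal [0.786 0.179 0.592] head 12.9 elev 36.3 dist from c 29.3 z 96.0 194.0
146 centroid [590.  20. 161.] normal [0.722 0.191 0.665] head 14.8 elev 41.7 dist from c 26.7 z 104.0 199.0
132 centroid [565.  44. 145.] normal [-0.231  0.972  0.035] head 103.4 elev 2.0 dist from c 34.2 z 104.0 187.0
```

View pics/scene_t3.png

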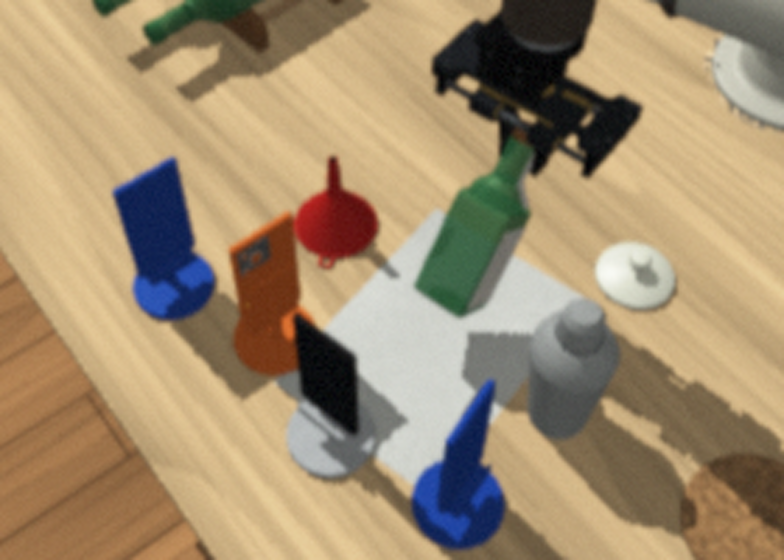

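Run:
```python
from h import *
for nm in ("scene","top"):
    z=np.load(f"{nm}_t3.npz");p,d=z["p"],z["d"];C=cloud(nm,d);hs=cv2.cvtColor(p,cv2.COLOR_RGB2HSV)
    k=(hs[...,0]>45)&(hs[...,0]<100)&(hs[...,1]>60)&(np.linalg.norm(C-[570,10,145],axis=-1)<110)
    k=cv2.erode(k.astype(np.uint8),np.ones((3,3)))>0
    q=C[k];u=q[:,:2]@[.974,.225];v=q[:,:2]@[-.225,.974]
    g=np.array([504.8,-3]);g0=np.array([g@[.974,.225],213.])
    print(nm,k.sum(),"grip u",g0.round(1),"v",(g@[-.225,.974]).round(1),"v range",np.percentile(v,[2,98]).round())
    for t in (30,33,36,39,42,45):   # signed distance of points to axis line through grip at tilt t
        a=np.radians(t);n=np.array([np.cos(a),np.sin(a)]);ax=np.array([np.sin(a),-np.cos(a)])
        P=np.c_[u,q[:,2]]-g0;s=P@ax;h=P@n
        print(t,[(int(b),int(np.median(h[(s>b)&(s<b+25)&(h>15)])) if ((s>b)&(s<b+25)&(h>15)).sum()>5 else None) for b in (50,75,100,125,150)],"max s",np.percentile(s,99).round())
```

```text
scene 865 grip u [491. 213.] v -116.5 v range [-139.  -88.]
30 [(50, 47), (75, 52), (100, 55), (125, 58), (150, 59)] max s 163.0
33 [(50, 43), (75, 47), (100, 49), (125, 51), (150, 51)] max s 166.0
36 [(50, 40), (75, 42), (100, 43), (125, 43), (150, 43)] max s 169.0
39 [(50, 36), (75, 38), (100, 37), (125, 36), (150, 35)] max s 171.0
42 [(50, 32), (75, 33), (100, 31), (125, 29), (150, 26)] max s 172.0
45 [(50, 28), (75, 29), (100, 26), (125, 22), (150, 18)] max s 173.0
top 422 grip u [491. 213.] v -116.5 v range [-146.  -93.]
30 [(50, 52), (75, 56), (100, 59), (125, 62), (150, 64)] max s 157.0
33 [(50, 48), (75, 51), (100, 53), (125, 54), (150, 56)] max s 160.0
36 [(50, 44), (75, 46), (100, 47), (125, 47), (150, 47)] max s 162.0
39 [(50, 40), (75, 41), (100, 41), (125, 40), (150, 39)] max s 165.0
42 [(50, 37), (75, 37), (100, 35), (125, 33), (150, 30)] max s 167.0
45 [(50, 33), (75, 33), (100, 29), (125, 26), (150, 22)] max s 168.0
```

The picture shows the bottle tipped by about 38° with its underside towards the phone, bottom at (440,290). Bring its middle back to the lens point and hold.

Request:
drive_tool(
  rows=[
    {"offset": [5,-2,-1],"roll": 0,"jaw": -1},
    {"offset": [10,-5,-2],"roll": 0,"jaw": -1},
    {"offset": [13,-6,-2],"roll": 0,"jaw": -1},
    {"offset": [13,-6,-2],"roll": 0,"jaw": -1},
    {"offset": [12,-5,-2],"roll": 0,"jaw": -1},
  ],
)

```text
clock: 27.7
ee_pos: [559.5, 0.1, 217.0]
ee_rot: [[0.975, -0.003, -0.223], [0.223, -0.0, 0.975], [-0.003, -1.0, 0.0]]
ft_force: [-0.8, -0.3, -3.8]
grip_width: 28.2
```

Request:
drive_tool(
  rows=[
    {"offset": [9.5,-3,-1.5],"roll": 0,"jaw": -1},
    {"offset": [5,-2,-1],"roll": 0,"jaw": -1},
    {"offset": [0,0,0],"roll": 0,"jaw": -1},
    {"offset": [0,0,0],"roll": 0,"jaw": -1},
    {"offset": [0,0,0],"roll": 0,"jaw": -1},
  ],
)

```text
clock: 28.2
ee_pos: [573.4, 0.8, 222.9]
ee_rot: [[0.975, -0.001, -0.224], [0.224, -0.0, 0.975], [-0.001, -1.0, 0.0]]
ft_force: [-0.4, 0.2, -3.6]
grip_width: 28.6
```

Request:
drive_tool(
  rows=[
    {"offset": [0,0,0],"roll": 0,"jaw": -1},
    {"offset": [0,0,0],"roll": 0,"jaw": -1},
    {"offset": [0,0,0],"roll": 0,"jaw": -1},
    {"offset": [0,0,0],"roll": 0,"jaw": -1},
    {"offset": [0,0,0],"roll": 0,"jaw": -1},
  ],
)

```text
clock: 28.7
ee_pos: [574.0, 0.9, 223.3]
ee_rot: [[0.975, -0.0, -0.224], [0.224, -0.0, 0.975], [-0.0, -1.0, -0.0]]
ft_force: [-0.3, -0.7, -4.2]
grip_width: 28.7
```

Request:
drive_tool(
  rows=[
    {"offset": [0,0,0],"roll": 0,"jaw": -1},
    {"offset": [0,0,0],"roll": 0,"jaw": -1},
    {"offset": [0,0,0],"roll": 0,"jaw": -1},
    {"offset": [0,0,0],"roll": 0,"jaw": -1},
    {"offset": [0,0,0],"roll": 0,"jaw": -1},
  ],
)

```text
clock: 29.2
ee_pos: [574.1, 0.9, 223.2]
ee_rot: [[0.975, -0.0, -0.224], [0.224, -0.0, 0.975], [-0.0, -1.0, -0.0]]
ft_force: [0.8, -0.1, -3.6]
grip_width: 28.6
```

```bash
cat > tilt.py <<'E'
from h import *
import sys
nm=sys.argv[1];s_=state();R=np.array(s_["ee_rot"]);e=np.array(s_["ee_pos"]);U=R[:2,0];V=R[:2,2]
z=np.load(f"scene_{nm}.npz");p,d=z["p"],z["d"];C=cloud("scene",d);hs=cv2.cvtColor(p,cv2.COLOR_RGB2HSV)
k=(hs[...,0]>45)&(hs[...,0]<100)&(hs[...,1]>60)&(np.linalg.norm(C-(e+np.r_[U*60,-50]),axis=-1)<120)
k=cv2.erode(k.astype(np.uint8),np.ones((3,3)))>0
q=C[k];g0=np.array([e[:2]@U,e[2]+18.7]);P=np.c_[q[:,:2]@U,q[:,2]]-g0
for t in range(-10,50,1):
    a=np.radians(t);n=np.array([np.cos(a),np.sin(a)]);ax=np.array([np.sin(a),-np.cos(a)]);s=P@ax;h=P@n
    m=(s>60)&(s<170)&(h>15)
    if m.sum()<20: continue
    sl=abs(np.polyfit(s[m],h[m],1)[0])
    if t==-10 or sl<best[0]: best=(sl,t,np.median(h[m]),np.percentile(s,99),m.sum(),ax,n)
sl,t,h,sm,c,ax,n=best;print("tilt",t,"face offset",h.round(1),"max s",sm.round(),c)
m2=g0+87*ax+(h-32)*n;v=np.percentile(q[:,:2]@V,[2,98]).mean();print("mid est",(U*m2[0]+V*v).round(1),m2[1].round(1))
E
python3 chk.py t4; python3 tilt.py t4
```

```text
29.2 [574.1   0.9 223.2] [ 16.3  17.1  -6.8   0.  -66.1 -93.3] 28.6 [ 0.8 -0.1 -3.6]
tool delta to (629,14,248) [ 56.5 -24.8   0.4] heading 12.9
tilt 38 face offset 39.5 max s 170.0 707
mid est [631.3  17.4] 178.0
```

Request:
drive_tool(
  rows=[
    {"offset": [0,0,0],"roll": 0,"jaw": -1},
    {"offset": [0,0,0],"roll": 0,"jaw": -1},
    {"offset": [0,0,0],"roll": 0,"jaw": -1},
    {"offset": [0,0,0],"roll": 0,"jaw": -1},
    {"offset": [0,0,0],"roll": 0,"jaw": -1},
  ],
)

```text
clock: 29.8
ee_pos: [574.1, 0.9, 223.3]
ee_rot: [[0.975, 0.0, -0.224], [0.224, 0.0, 0.975], [0.0, -1.0, 0.0]]
ft_force: [-0.2, -0.2, -4.3]
grip_width: 28.5
```

Request:
drive_tool(
  rows=[
    {"offset": [0,-15,0],"roll": 0,"jaw": -1},
    {"offset": [0,-30,0],"roll": 0,"jaw": -1},
    {"offset": [0,-35,0],"roll": 0,"jaw": -1},
    {"offset": [0,-35,0],"roll": 0,"jaw": -1},
    {"offset": [0,-20,0],"roll": 0,"jaw": -1},
  ],
)

```text
clock: 30.3
ee_pos: [575.0, 0.8, 362.0]
ee_rot: [[0.975, 0.006, -0.224], [0.224, 0.0, 0.975], [0.006, -1.0, -0.001]]
ft_force: [0.2, 1.1, -3.5]
grip_width: 28.5
```

Run:
```python
from h import *
s=state();print(s["clock"],s["ee_pos"],s["joint_pos"])
for nm,f in (("top","top0.npz"),("wrist","w1.npz"),("scene","scene_t3.npz")):
    z=np.load(f);p,d=z["p"],z["d"];C=cloud(nm,d,z["T"] if "T" in z else None)
    hs=cv2.cvtColor(p,cv2.COLOR_RGB2HSV)
    k=(np.hypot(C[...,0]-519,C[...,1]-374)<110)&(C[...,2]>4.5)&(C[...,2]<20)&(d>0)
    k=cv2.morphologyEx(k.astype(np.uint8),cv2.MORPH_OPEN,np.ones((5,5)))
    n,l,st,_=cv2.connectedComponentsWithStats(k);b=1+np.argmax(st[1:,4]);q=C[l==b]
    c,r=cv2.minEnclosingCircle(q[:,:2].astype(np.float32));print(nm,"mean",q.mean(0).round(1),"circle",np.round(c,1),round(r,1),st[b,4])
z=np.load("top0.npz");C=cloud("top",z["d"]);k=(C[...,2]>100)&(np.hypot(C[...,0]-540,C[...,1]-190)<130);print("shaker",np.median(C[k],0),C[k].min(0),C[k].max(0))
```

```text
30.3 [574.98767414   0.778585   361.97038597] [ 1.62527833e+01  1.33865871e+01  7.68271942e+00  7.10068705e-02
 -8.39764568e+01 -9.33157220e+01]
top mean [479.  406.6   8. ] circle [479.2 406.6] 20.7 54
wrist mean [513.3 372.4   7.3] circle [515.3 374.3] 75.6 5859
scene mean [519.4 346.6   7.6] circle [516.5 366.6] 72.6 696
shaker [583.25862628 154.75369058 152.21370508] [544.71981484 122.54239704 100.80562037] [627.76405841 205.37038715 204.25856088]
```

Request:
drive_tool(
  rows=[
    {"offset": [-15,-5,5],"roll": 0,"jaw": -1},
    {"offset": [-25,-5,15],"roll": 0,"jaw": -1},
    {"offset": [-25,0,25],"roll": 0,"jaw": -1},
    {"offset": [-20,0,30],"roll": 0,"jaw": -1},
    {"offset": [-9,0,30],"roll": 0,"jaw": -1},
  ],
)

```text
clock: 30.8
ee_pos: [456.9, 82.2, 368.8]
ee_rot: [[0.975, 0.001, -0.223], [0.223, 0.001, 0.975], [0.001, -1.0, 0.001]]
ft_force: [0.8, 0.4, -4.1]
grip_width: 28.2
```

Request:
drive_tool(
  rows=[
    {"offset": [0,0,30],"roll": 0,"jaw": -1},
    {"offset": [0,0,35],"roll": 0,"jaw": -1},
    {"offset": [0,0,35],"roll": 0,"jaw": -1},
    {"offset": [0,0,35],"roll": 0,"jaw": -1},
    {"offset": [0,0,35],"roll": 0,"jaw": -1},
  ],
)

```text
clock: 31.3
ee_pos: [420.1, 249.2, 368.5]
ee_rot: [[0.975, 0.0, -0.224], [0.224, 0.001, 0.975], [0.001, -1.0, 0.001]]
ft_force: [0.5, -0.0, -3.2]
grip_width: 28.3
```

Request:
drive_tool(
  rows=[
    {"offset": [0,0,35],"roll": 0,"jaw": -1},
    {"offset": [0,0,33],"roll": 0,"jaw": -1},
    {"offset": [0,0,20],"roll": 0,"jaw": -1},
    {"offset": [0,0,10],"roll": 0,"jaw": -1},
    {"offset": [0,0,0],"roll": 0,"jaw": -1},
  ],
)

```text
clock: 31.8
ee_pos: [398.8, 343.9, 367.9]
ee_rot: [[0.974, -0.0, -0.225], [0.225, -0.001, 0.974], [-0.001, -1.0, -0.001]]
ft_force: [-0.6, -0.8, -4.2]
grip_width: 28.2
```

```bash
python3 chk.py p1; python3 tilt.py p1
```

```text
31.8 [398.8 343.9 367.9] [  58.4    8.4    2.3   -0.   -83.9 -135.4] 28.2 [-0.6 -0.8 -4.2]
tool delta to (629,14,248) [ 150.2  120.  -373.2] heading 13.0
tilt 36 face offset 41.9 max s 171.0 1432
mid est [456.7 355.9] 322.5
```

Request:
drive_tool(
  rows=[
    {"offset": [1,20,3],"roll": 0,"jaw": -1},
    {"offset": [0,40,0],"roll": 0,"jaw": -1},
    {"offset": [0,40,0],"roll": 0,"jaw": -1},
    {"offset": [0,40,0],"roll": 0,"jaw": -1},
    {"offset": [0,35,0],"roll": 0,"jaw": -1},
  ],
)

```text
clock: 32.4
ee_pos: [399.4, 344.6, 192.0]
ee_rot: [[0.975, -0.0, -0.222], [0.222, -0.0, 0.975], [-0.0, -1.0, -0.0]]
ft_force: [0.8, 0.5, -4.2]
grip_width: 28.3
```

Request:
drive_tool(
  rows=[
    {"offset": [0,20,0],"roll": 0,"jaw": -1},
    {"offset": [0,12,0],"roll": 0,"jaw": -1},
    {"offset": [0,4,0],"roll": 0,"jaw": -1},
    {"offset": [0,0,0],"roll": 0,"jaw": -1},
  ],
)

```text
clock: 32.8
ee_pos: [399.9, 346.5, 157.9]
ee_rot: [[0.975, 0.001, -0.223], [0.223, 0.001, 0.975], [0.001, -1.0, 0.0]]
ft_force: [0.2, -0.3, -3.4]
grip_width: 28.5
```

Request:
drive_tool(
  rows=[
    {"offset": [0,2,0],"roll": 0,"jaw": -1},
    {"offset": [0,2,0],"roll": 0,"jaw": -1},
    {"offset": [0,0,0],"roll": 0,"jaw": -1},
  ],
)

```text
clock: 33.1
ee_pos: [399.3, 346.7, 153.7]
ee_rot: [[0.975, 0.0, -0.224], [0.224, 0.001, 0.975], [0.001, -1.0, 0.001]]
ft_force: [-0.8, 0.8, -3.9]
grip_width: 28.3
```

Request:
drive_tool(
  rows=[
    {"offset": [0,3,0],"roll": 0,"jaw": -1},
    {"offset": [0,3,0],"roll": 0,"jaw": -1},
    {"offset": [0,0,0],"roll": 0,"jaw": -1},
  ],
)

```text
clock: 33.4
ee_pos: [399.2, 346.7, 147.4]
ee_rot: [[0.975, 0.0, -0.224], [0.224, 0.0, 0.975], [0.0, -1.0, -0.0]]
ft_force: [-0.6, 0.1, -1.6]
grip_width: 28.6
```

Request:
drive_tool(
  rows=[
    {"offset": [0,1,0],"roll": 0,"jaw": -1},
    {"offset": [0,1,0],"roll": 0,"jaw": -1},
    {"offset": [0,0,0],"roll": 0,"jaw": -1},
  ],
)

```text
clock: 33.7
ee_pos: [399.2, 346.8, 147.1]
ee_rot: [[0.974, 0.001, -0.225], [0.225, 0.001, 0.974], [0.001, -1.0, 0.0]]
ft_force: [-6.1, -1.4, 7.9]
grip_width: 28.6
```

Request:
drive_tool(
  rows=[
    {"offset": [0,1,0],"roll": 0,"jaw": -1},
    {"offset": [0,0,0],"roll": 0,"jaw": -1},
  ],
)

```text
clock: 33.9
ee_pos: [399.1, 346.8, 147.0]
ee_rot: [[0.974, 0.001, -0.225], [0.225, 0.001, 0.974], [0.001, -1.0, 0.001]]
ft_force: [-7.6, -2.5, 11.1]
grip_width: 28.4
```

The low edge is on the trivet. Ease off, lighten the grip so gravity helps the bottle swing back, and follow the arc upright.

Request:
drive_tool(
  rows=[
    {"offset": [0,-2,0],"roll": 0,"jaw": -1},
    {"offset": [0,0,0],"roll": 0,"jaw": -1},
    {"offset": [0,0,0],"roll": 0,"jaw": -1},
  ],
  squeeze=15,
)

```text
clock: 34.2
ee_pos: [399.6, 347.0, 147.3]
ee_rot: [[0.974, 0.001, -0.224], [0.224, 0.001, 0.974], [0.001, -1.0, 0.001]]
ft_force: [-3.6, -1.3, 6.4]
grip_width: 29.7
```

Request:
drive_tool(
  rows=[
    {"offset": [5.6,-2.7,0],"roll": 0,"jaw": -1},
    {"offset": [5.6,-2.7,0],"roll": 0,"jaw": -1},
    {"offset": [5.6,-2.6,0],"roll": 0,"jaw": -1},
    {"offset": [0,0,0],"roll": 0,"jaw": -1},
  ],
)

```text
clock: 34.6
ee_pos: [416.4, 350.7, 154.9]
ee_rot: [[0.975, 0.001, -0.224], [0.224, 0.001, 0.975], [0.001, -1.0, 0.0]]
ft_force: [-3.3, -0.8, 7.0]
grip_width: 29.4
```

```bash
python3 chk.py p2; python3 tilt.py p2
```

```text
34.6 [416.4 350.7 154.9] [  57.2   17.7  -16.6    0.   -55.7 -134.3] 29.4 [-3.3 -0.8  7. ]
tool delta to (629,14,248) [ 132.   -93.1 -375.7] heading 12.9
tilt 31 face offset 39.9 max s 168.0 872
mid est [466.5 361.3] 102.9
```

Tilt is 31° and following the arc. The predicted final centre is (516,373), on the trivet's middle. Continue.

Request:
drive_tool(
  rows=[
    {"offset": [5.8,-2.3,0],"roll": 0,"jaw": -1},
    {"offset": [5.8,-2.1,0],"roll": 0,"jaw": -1},
    {"offset": [5.8,-1.8,0],"roll": 0,"jaw": -1},
    {"offset": [6,-1.6,0],"roll": 0,"jaw": -1},
    {"offset": [6,-1.4,0],"roll": 0,"jaw": -1},
  ],
)

```text
clock: 35.2
ee_pos: [444.8, 356.9, 163.4]
ee_rot: [[0.975, -0.0, -0.224], [0.224, -0.0, 0.975], [-0.0, -1.0, -0.0]]
ft_force: [-2.1, -0.0, 4.1]
grip_width: 29.4
```

Request:
drive_tool(
  rows=[
    {"offset": [6,-1.3,0],"roll": 0,"jaw": -1},
    {"offset": [6.1,-1,0],"roll": 0,"jaw": -1},
    {"offset": [6.1,-0.9,0],"roll": 0,"jaw": -1},
    {"offset": [6.2,-0.7,0],"roll": 0,"jaw": -1},
    {"offset": [0,0,0],"roll": 0,"jaw": -1},
  ],
)

```text
clock: 35.7
ee_pos: [468.8, 362.4, 166.9]
ee_rot: [[0.975, 0.0, -0.223], [0.223, -0.0, 0.975], [0.0, -1.0, -0.0]]
ft_force: [-1.9, -0.6, -0.7]
grip_width: 29.3
```

```bash
python3 chk.py p3; python3 tilt.py p3
```

```text
35.7 [468.8 362.4 166.9] [  53.4   21.5   -8.9    0.   -59.7 -130.5] 29.3 [-1.9 -0.6 -0.7]
tool delta to (629,14,248) [  78.3  -81.  -375.4] heading 12.9
tilt 14 face offset 37.7 max s 161.0 655
mid est [494.5 367.3] 102.5
```

Request:
drive_tool(
  rows=[
    {"offset": [6,0.3,0],"roll": 0,"jaw": -1},
    {"offset": [6,0.3,0],"roll": 0,"jaw": -1},
    {"offset": [6,0.3,0],"roll": 0,"jaw": -1},
    {"offset": [6,0.4,0],"roll": 0,"jaw": -1},
    {"offset": [5,0.5,0],"roll": 0,"jaw": -1},
  ],
)

```text
clock: 36.3
ee_pos: [497.5, 369.2, 166.3]
ee_rot: [[0.975, 0.002, -0.224], [0.224, 0.001, 0.975], [0.002, -1.0, 0.0]]
ft_force: [-0.0, -0.2, 5.0]
grip_width: 29.5
```

Request:
drive_tool(
  rows=[
    {"offset": [5,0.5,0],"roll": 0,"jaw": -1},
    {"offset": [5,0.6,0],"roll": 0,"jaw": -1},
    {"offset": [0,0,0],"roll": 0,"jaw": -1},
    {"offset": [0,0,0],"roll": 0,"jaw": -1},
  ],
)

```text
clock: 36.7
ee_pos: [507.3, 371.5, 165.1]
ee_rot: [[0.975, 0.002, -0.224], [0.224, 0.001, 0.975], [0.003, -1.0, 0.001]]
ft_force: [1.3, -1.0, 5.5]
grip_width: 29.5
```

```bash
python3 chk.py p4; python3 tilt.py p4
```

```text
36.7 [507.3 371.5 165.1] [ 5.100e+01  2.480e+01 -3.800e+00  1.000e-01 -6.120e+01 -1.281e+02] 29.5 [ 1.3 -1.   5.5]
tool delta to (629,14,248) [  38.7  -83.1 -375.6] heading 12.9
tilt 2 face offset 35.9 max s 153.0 450
mid est [514.  372.2] 97.0
```

View pics/scene_p4.png

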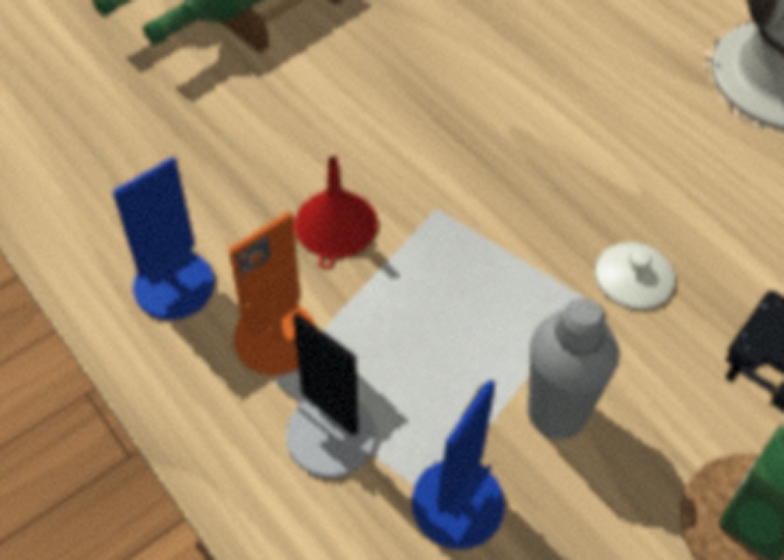

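The other objects are undisturbed, and the bottle stands on the trivet at the right edge with about 2° left. Finish upright and relax the grip.

Request:
drive_tool(
  rows=[
    {"offset": [2,0.2,0],"roll": 0,"jaw": -1},
    {"offset": [2,0.2,0],"roll": 0,"jaw": -1},
    {"offset": [1,0,0],"roll": 0,"jaw": -1},
    {"offset": [0,0,0],"roll": 0,"jaw": -1},
  ],
)

```text
clock: 37.2
ee_pos: [511.2, 372.3, 164.5]
ee_rot: [[0.975, 0.0, -0.224], [0.224, 0.0, 0.975], [0.001, -1.0, 0.0]]
ft_force: [0.7, -1.1, 6.3]
grip_width: 29.7
```

Request:
drive_tool(
  rows=[
    {"offset": [0,0,0],"roll": 0,"jaw": -1},
    {"offset": [0,0,0],"roll": 0,"jaw": -1},
    {"offset": [0,0,0],"roll": 0,"jaw": -1},
    {"offset": [0,0,0],"roll": 0,"jaw": -1},
  ],
  squeeze=3,
)

```text
clock: 37.6
ee_pos: [511.1, 372.4, 164.1]
ee_rot: [[0.975, 0.0, -0.224], [0.224, 0.0, 0.975], [0.001, -1.0, 0.0]]
ft_force: [1.4, -0.1, 4.2]
grip_width: 29.6
```

```bash
python3 chk.py p5; python3 tilt.py p5; python3 fit.py p5 516 373 98
```

```text
37.6 [511.1 372.4 164.1] [  50.7   25.2   -3.2    0.   -61.5 -127.8] 29.6 [ 1.4 -0.1  4.2]
tool delta to (629,14,248) [  34.7  -84.  -375.6] heading 12.9
tilt 1 face offset 35.1 max s 153.0 431
mid est [515.8 372.4] 95.9
528 centroid [547. 381.  79.] normal [0.975 0.223 0.016] head 12.9 elev 0.9 dist from c 31.6 z 20.0 134.0
153 centroid [533. 381. 146.] normal [0.83  0.334 0.446] head 21.9 elev 26.5 dist from c 38.1 z 124.0 180.0
105 centroid [533. 360. 143.] normal [ 0.519 -0.559  0.647] head -47.1 elev 40.3 dist from c 45.6 z 120.0 177.0
```

Request:
drive_tool(
  rows=[
    {"offset": [0,-0.6,0],"roll": 0,"jaw": -1},
    {"offset": [0,0,0],"roll": 0,"jaw": -0.3},
    {"offset": [0,0,0],"roll": 0,"jaw": -0.2},
    {"offset": [0,0,0],"roll": 0,"jaw": 0},
    {"offset": [0,0,0],"roll": 0,"jaw": 0.5},
  ],
)

```text
clock: 38.2
ee_pos: [510.5, 372.1, 164.1]
ee_rot: [[0.975, -0.001, -0.224], [0.224, -0.001, 0.975], [-0.001, -1.0, -0.0]]
ft_force: [1.1, -0.6, 0.3]
grip_width: 43.2
```

Request:
drive_tool(
  rows=[
    {"offset": [0,0,0],"roll": 0,"jaw": 0.8},
    {"offset": [0,0,0],"roll": 0,"jaw": 0.8},
    {"offset": [0,0,0],"roll": 0,"jaw": 0.8},
    {"offset": [0,0,0],"roll": 0,"jaw": 0.8},
  ],
)

```text
clock: 38.6
ee_pos: [510.9, 372.2, 164.7]
ee_rot: [[0.975, -0.0, -0.224], [0.224, 0.0, 0.975], [-0.0, -1.0, 0.0]]
ft_force: [-0.6, 0.1, -0.6]
grip_width: 73.5
```

Request:
drive_tool(
  rows=[
    {"offset": [0,-8,0],"roll": 0,"jaw": 0.8},
    {"offset": [0,-15,0],"roll": 0,"jaw": 0.8},
    {"offset": [0,-25,0],"roll": 0,"jaw": 0.8},
    {"offset": [0,-30,0],"roll": 0,"jaw": 0.8},
    {"offset": [0,-30,0],"roll": 0,"jaw": 0.8},
  ],
)

```text
clock: 39.1
ee_pos: [510.9, 372.1, 274.4]
ee_rot: [[0.975, 0.0, -0.224], [0.224, 0.0, 0.975], [0.0, -1.0, -0.0]]
ft_force: [0.2, 0.3, 0.1]
grip_width: 78.1
```

Request:
drive_tool(
  rows=[
    {"offset": [-10,-30,0],"roll": 0,"jaw": 0.8},
    {"offset": [-30,-10,0],"roll": 0,"jaw": 0.8},
    {"offset": [-30,0,0],"roll": 0,"jaw": 0.8},
    {"offset": [-20,0,0],"roll": 0,"jaw": 0.8},
    {"offset": [0,0,0],"roll": 0,"jaw": 0.8},
  ],
)

```text
clock: 39.6
ee_pos: [421.6, 351.5, 314.6]
ee_rot: [[0.974, 0.001, -0.226], [0.226, 0.002, 0.974], [0.002, -1.0, 0.002]]
ft_force: [0.5, 0.5, -0.3]
grip_width: 78.2
```

```bash
python3 chk.py end; python3 fit.py end 516 373 98
python3 - <<'E'
from h import *
z=np.load("top_end.npz");p,d=z["p"],z["d"];C=cloud("top",d)
k=(np.hypot(C[...,0]-516,C[...,1]-373)<60)
for a,b in ((115,150),(195,225)):
    m=k&(C[...,2]>a)&(C[...,2]<b);print(a,m.sum(),C[m].mean(0).round() if m.sum() else None,cv2.minAreaRect(C[m][:,:2].astype(np.float32)) if m.sum()>4 else None)
z0=np.load("top0.npz");D=np.abs(p.astype(int)-z0["p"]).sum(2);C0=cloud("top",z0["d"])
m=(D>90);m[:,:150]=0;print("changed px right of trivet",m.sum(),np.argwhere(m)[::max(1,m.sum()//12)].tolist())
a=cv2.resize(p[90:300,60:340,::-1],None,fx=2.8,fy=2.8,interpolation=cv2.INTER_CUBIC);cv2.imwrite("pics/top_end.png",a)
E
```

```text
39.6 [421.6 351.5 314.6] [  56.7   11.5   -1.2   -0.   -77.1 -133.7] 78.2 [ 0.5  0.5 -0.3]
tool delta to (629,14,248) [ 125.8   66.1 -375.7] heading 13.0
503 centroid [548. 381.  80.] normal [0.977 0.215 0.006] head 12.4 elev 0.4 dist from c 32.7 z 22.0 139.0
137 centroid [538. 378. 145.] normal [0.921 0.18  0.346] head 11.1 elev 20.2 dist from c 37.1 z 108.0 179.0
94 centroid [534. 376. 142.] normal [0.958 0.124 0.258] head 7.4 elev 15.0 dist from c 29.2 z 64.0 176.0
115 298 [517. 360. 134.] ((517.02197265625, 370.4686279296875), (63.680267333984375, 63.70848846435547), 14.051145553588867)
195 107 [517. 370. 211.] ((516.5869750976562, 372.1338195800781), (30.63362693786621, 28.806480407714844), 54.051422119140625)
changed px right of trivet 1632 [[221, 319], [225, 318], [228, 320], [231, 297], [233, 315], [235, 322], [237, 327], [239, 328], [241, 336], [244, 333], [358, 176], [377, 244]]
```

View pics/top_end.png

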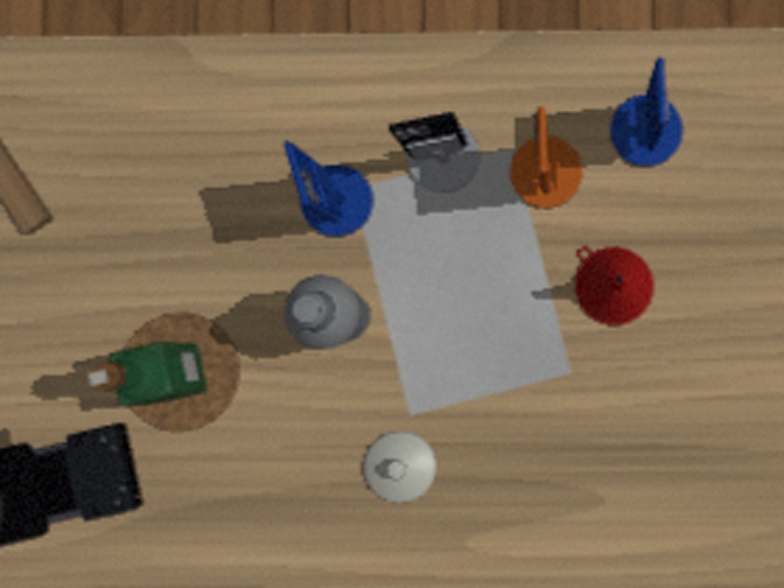

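The bottle stands upright at (517,371), 2 mm from my trivet estimate. Only its old spot and the arm have changed in the picture. Handing in.

```bash
python3 -c "from bench import *;print(state()['clock'],hand_in())"
```

```text
the job is handed in; nothing more can be done
39.7 None
```

The bottle was photographed on all four sides and the underside, and now stands upright on the trivet. I handed the job in at 39.7 s with the gripper clear; no verdict was reported.

- **Four sides:** I took the bottle by the neck and held its middle about 15 cm in front of the lens. It showed front, right, back and left in that order, each for over a second. Depth fits for front, right and left came out within about 1° of square and upright. The back was turned the same way but not measured separately.
- **Tip:** The tool cannot tilt, so I lowered the bottle to the card and pivoted its neck between the pads. I then lifted it back to the same place and held it for about 1.5 s. It measured 38° (36–42° between fits) with the underside towards the lens, and its middle within about 5 mm.
- **Placing:** I reversed the pivot on the trivet, relaxed the grip and let go. The last check has the bottle upright to under 1° and its centre at about (517,371), against (516,373) for the trivet. Compared with the first top picture, only the bottle's old spot and the arm had changed; that check left out the strip from the trivet leftwards.

**Less certain:**
- The lens's sideways position was read partly off the orange look-alike. The network put it about 4 mm further out.
- The neck slid about 6 mm in the pads during the tip. I allowed for this when placing the bottle.

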